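# Load and clamp the stripper-blade cassette

## Task

Load the blade cassette: slide every loose stripper blade along the trolley top, bevelled edge first, into a free bay of the cassette, under the clamp bar and fully home against the rear stop, one blade to a bay. Then, with its lever still standing up, screw the lever bolt in clockwise until it is snug, and only after that fold its lever down flat into its rest on the clamp bar. At the end all blades must still be fully home, and the other things on the trolley are to be left where they are.

Things in the scene. Friction and masses are not known exactly. Their poses are not given: they have to be found in the camera images.
- cassette: Fixed aluminium blade cassette, 220 mm wide (y). Origin on the trolley top, mid width; x points from the open mouths to the rear stop (blades slide in along +x), z up. Five rails (12 mm wide, 8 high) at y = -104, -52, 0, 52, 104 mm leave four empty bays 40 mm wide centred on y = -78, -26, 26, 78 mm; the trolley top is their floor. A blade fully home has its origin at x = -35 mm.
- machine_corner (a point): Foot of the front left corner of the nearer of two fixed crimping machines, 32 cm high, on the right half of the trolley. Both machines have their fronts at this point's world x and stand behind it, to the right (smaller y): keep gripper and wrist in front of them there. The small things along the trolley's front edge are under 30 mm high.
- rear_stop (a point): Middle of the foot of the stop face, at the cassette's x = 25 mm, y = 0; axes as the cassette's. The stop bar behind it is 8 mm high and 24 mm deep. The rails run from here forward to x = -30 mm of the cassette (their pointed noses to -38 mm).
- clamp_bar_mid (a point): Middle of the underside of the grey clamp bar that bridges all bays: 62 mm deep (x = -13 to 49 mm of the cassette), 12 mm thick, full width. Its underside is 15 mm above the trolley top with the bolt backed out, 8 mm when snug, so a blade that slid back can still be pushed home by its tab. The bolt stands at x = 34 mm, y = 0 of the cassette.
- blade_1: Loose flat steel blade, 120 (x) x 36 (y) x 6 mm, 0.13 kg, flat on the trolley top; origin: centre of its underside; +x points to the bevelled front edge that goes in first. Black upright grip tab centred at x = -46 mm: 12 mm thick in x, 22 wide in y, up to z = 50 mm. At home the tab stays outside the bay. All blades are alike; three or four are present.
- blade_2: Loose flat steel blade, 120 (x) x 36 (y) x 6 mm, 0.13 kg, flat on the trolley top; origin: centre of its underside; +x points to the bevelled front edge that goes in first. Black upright grip tab centred at x = -46 mm: 12 mm thick in x, 22 wide in y, up to z = 50 mm. At home the tab stays outside the bay. All blades are alike; three or four are present.
- blade_3: Loose flat steel blade, 120 (x) x 36 (y) x 6 mm, 0.13 kg, flat on the trolley top; origin: centre of its underside; +x points to the bevelled front edge that goes in first. Black upright grip tab centred at x = -46 mm: 12 mm thick in x, 22 wide in y, up to z = 50 mm. At home the tab stays outside the bay. All blades are alike; three or four are present.
- blade_4: Loose flat steel blade, 120 (x) x 36 (y) x 6 mm, 0.13 kg, flat on the trolley top; origin: centre of its underside; +x points to the bevelled front edge that goes in first. Black upright grip tab centred at x = -46 mm: 12 mm thick in x, 22 wide in y, up to z = 50 mm. At home the tab stays outside the bay. All blades are alike; three or four are present.
- lever_bolt (a joint): Turn of the lever bolt about its upright axis (rad), growing as it is screwed in clockwise seen from above; starts at 0.2 to 2.2, hard stop (snug) at 7.5. Takes 0.12 N m, stays where left, sinks 0.92 mm a radian. At value q the lever's fold direction is the cassette's +y turned counter-clockwise from above by 7.5 - q: at snug it folds along +y.
- bolt_lever (a joint): Fold angle of the bolt's lever (rad): 0 upright (open), 1.57 flat on its rest (closed); starts at 0 to 0.2 and stays where left (friction, about 2 N at the tip). It folds about a horizontal axis at right angles to the fold direction. To turn the bolt, grip the upright lever across its 14 mm, along that axis.
- lever_hinge (a point): Point on the bolt axis where the lever is hinged, 51 mm above the trolley top when the bolt is fully backed out, 44 mm when snug.
- lever_tip (a point): Free end of the black lever, on its centre line, 64 mm from the hinge point. The lever is a bar 60 mm long, 14 mm wide along its fold axis and 18 mm deep in the fold direction; it begins 4 mm from the hinge point.

How it is judged:
On the way, in this order (a step that is already met when the one before it is completed fails the run):
1. every blade is fully home in a bay (x of blade_1 in the frame of cassette between -0.04 and -0.028 m and y of blade_1 in the frame of cassette between -0.09 and 0.09 m and z of each of blade_1, blade_2, blade_3, blade_4 in the frame of cassette below 0.004 m and angle between the x axis of each of blade_1, blade_2, blade_3, blade_4 and the x axis of cassette, either way round below 0.09 rad and angle between each of blade_1, blade_2, blade_3, blade_4's own z axis and vertical below 0.06 rad and x of blade_2 in the frame of cassette between -0.04 and -0.028 m and y of blade_2 in the frame of cassette between -0.09 and 0.09 m and x of blade_3 in the frame of cassette between -0.04 and -0.028 m and y of blade_3 in the frame of cassette between -0.09 and 0.09 m and x of blade_4 in the frame of cassette between -0.04 and -0.028 m and y of blade_4 in the frame of cassette between -0.09 and 0.09 m), for 0.3 s.
2. the bolt is screwed in snug, its lever still standing (value of joint lever_bolt above 7.3 rad and value of joint bolt_lever below 0.7 rad), for 0.2 s.
3. the lever is folded closed on the snug bolt (value of joint lever_bolt above 7.3 rad and value of joint bolt_lever above 1.4 rad), for 0.2 s.
At the end, for the whole second after the job is handed in: Every blade that is present lies flat in a bay of the cassette, bevelled edge first, within 5 mm of fully home and within 0.09 rad of the bay's direction, at rest; the lever bolt is within 0.2 rad of its snug stop and the lever within 0.17 rad of flat (all of step 1 and all of step 3 and linear speed of each of blade_1, blade_2, blade_3, blade_4 below 0.02 m/s); the robot touches nothing.
It fails at once if the lever is folded before the bolt is snug (value of joint bolt_lever above 0.9 rad and value of joint lever_bolt below 7.2 rad).
It fails at once if another thing on the trolley is shoved more than 6 cm (distance of any of long_nose, connector, gauge, tape_roll, cutter, carton from where it was at the start of the episode above 0.06 m).
Of blade_1, blade_2, blade_3, blade_4 only 3 to 4 are there at a start; the rules pass over those that are not, and their reading is None.
At some moment in a run one of blade_2, blade_3, blade_4 may be knocked a few centimetres aside while the robot is not near it.
Once in a run the grip may slacken for a moment while it holds something.
It also fails if it takes over 210 s, if anything falls off the work surface, if the arm or the gripper's body presses on something with over 40 N, if the wrist force passes 120 N, or if a joint passes its speed limit or range.

## Robot

A 6-joint arm with a two-finger parallel gripper is mounted at the origin on a cart in front of the work surface, level with it; the furniture and walls round the work are solid. World frame = base frame: x ahead of the robot, y to its left, z up, the work surface at z = 0. Lengths are in m, angles in rad, forces in N, time in s.
With the tool pointing down it reaches from about 0.375 to 0.9 m from the base axis. Payload 3.1 kg.
Tool frame: the origin (TCP) lies at the very end of the fingers, on their centre line; the grasp point (between the pads) lies 19 mm behind it; z points along the fingers, y is the line along which they close (so a half turn about z gives the same grasp; the last joint's range is limited). The gripper opens to 85 mm and grips with 20 to 120 N. Pads are 22 mm wide; open, the fingers measure 114 mm over their backs; the gripper's body (76 mm by 85 mm) begins 54 mm behind the grasp point. The pads swing forward as they close: fully open they stand 13 mm farther back than shut.
Start: joints at [1.032, 0.527, 1.433, -0, 1.181, -0.178], TCP at [0.22, 0.585, 0.2] pointing down, gripper open.
Joint ranges: [-3.08, 3.08], [-0.75, 2.2], [0.22, 2.44], [-1.43, 4.57], [0, 2.65], [-2.85, 2.85]. Speed limits (rad/s): [2.79, 2.79, 3.14, 3.14, 3.14, 3.14].

## Interface

Orientations are given as [roll, pitch, yaw] about the fixed x, y, z axes, in that order (R = Rz(yaw) Ry(pitch) Rx(roll)).
In Python, from rig import sensors, viewer, manip gives the robot as it stands.
- The arm moves only by the tool drive_tool, never from a script. Its argument "steps" is one flat list of numbers, 5 for each row, row after row: the shift along the world's x, y, z in cm, then the turn about the world's z in rad, then the gripper's target within -1 to 1 (fully open at 1, half-way at 0, shut at -1). A call has 1 to 8 rows; each row shifts and turns the commanded pose from where the row before left it; what a row does not reach is not made up. A row lasts 1/12 s, in which the tool goes at most 41.7 mm and 7.16 degrees, less where a joint would pass 70% of its speed; a pose out of reach is approached as far as the arm can. A call with a gripper value outside its range is refused whole. The fingers move at their own pace and stop on an object; "grip_force" is the grip in N (left out, the last holds). Time passes only in rows, so rows that do not move let the fingers close. It gives the time, the measured TCP pose, the force, the opening and the grip force at its end, in the units of the state.
- sensors.get_obs(): the state, without advancing time (a new reading comes with each control period).
- viewer.grab_frame(name): name is "scene" or "top" or "wrist"; returns a dict with "color" (400x640x3 uint8, red, green, blue), "K" (3x3 intrinsics, pixels), "R" (3x3) and "t" (3): a world point X has camera coordinates R X + t; the wrist camera has in their place "T_tool_cam" (4x4, takes a point from camera to tool coordinates, whose origin is the TCP and whose axes are the flange's). Camera axes: x right, y down, z forward; pixel columns grow to the right and rows downward; lengths in m; the calibration is good to about 2 mm. A picture is of the moment at which its call begins: read the wrist's pose just before it. There is no depth.
- manip.hand_in(): hands the job in; it is judged then, once.
The state is a dict: "clock": time; "joint_pos": joint angles; "qvel": joint speeds; "tau": joint torques, N m; "eef_pos": TCP position; "tcp_rot": TCP orientation; "ft_force": force on the tool from outside, world axes, zero at the start; "moment": the same for the moment, N m; "grip_width": opening from 0.0 (shut) to 1.0 (fully open); "finger_force": force on a finger pad.
Only numpy, scipy, OpenCV 4.12 (cv2) and the standard library are available. Lean on these libraries where they do the work, as an engineer would, in place of code of your own. Each camera call takes 0.05 s, during which the arm holds its last target. There are 200 camera calls.

## Working session

There is one attempt and no reset: what is moved stays moved. The work goes in short steps, Python scripts to look and compute and a tool call to move; the robot and the scene stay as the last step left them, time stands still between calls to the robot, and variables do not carry over. Pictures are saved under pics/ and viewed, at most 14 in all, crops included, and the job is handed in when it is done.

Besides the shell and the picture viewer there is one more tool, called after "Request:" as name(argument=value, ...), one argument or row to a line, values as JSON. drive_tool: Moves the arm, as the interface text tells. Its arguments: {"type":"object","properties":{"steps":{"type":"array","items":{"type":"number"}},"grip_force":{"type":"number"}},"required":["steps"]}

```bash
mkdir -p pics
cat > h.py <<'E'
import numpy as np, cv2
from rig import sensors, viewer, manip
def grab(n,f=None):
    o=sensors.get_obs(); d=viewer.grab_frame(n)
    if f: cv2.imwrite('pics/'+f,d['color'][:,:,::-1])
    return o,d
E
python3 - <<'E'
from h import *
import pickle
a=grab('scene','s1.png');b=grab('top','t1.png')
pickle.dump((a[1],b[1]),open('f1.pkl','wb'))
print(a[0])
for d in (a[1],b[1]): print(d['K'],d['R'],d['t'], -d['R'].T@d['t'])
E
```

```text
{'clock': 0.0, 'joint_pos': array([ 1.03252097e+00,  5.28484625e-01,  1.43390532e+00, -1.44990850e-05,
        1.18137784e+00, -1.78522124e-01]), 'qvel': array([ 3.07966638e-05,  8.52420377e-04, -1.03447985e-03, -9.65536232e-04,
        1.38842456e-04, -8.62592472e-04]), 'tau': array([-6.53662596e-05, -4.42352307e+01, -1.78027493e+01, -2.83068657e-04,
        8.21722497e-03, -8.34502345e-06]), 'eef_pos': array([0.21960998, 0.58431275, 0.19872138]), 'tcp_rot': array([-3.13944972e+00, -3.73059912e-04,  2.78184454e+00]), 'ft_force': array([ 0.90306228, -0.02669011, -0.3325962 ]), 'moment': array([0.01517017, 0.04022869, 0.00474681]), 'finger_force': 0.0, 'grip_width': 1.0010596660286015}
[[363.181308     0.         314.03835382]
 [  0.         363.181308   207.7190466 ]
 [  0.           0.           1.        ]] [[ 0.49268548 -0.87011408  0.01274774]
 [-0.64318191 -0.37397866 -0.66817438]
 [ 0.58615532  0.32100069 -0.74389549]] [-0.22594458  0.41387936  0.63150828] [ 0.00735739 -0.24453011  0.74920003]
[[376.65116801   0.         319.63784704]
 [  0.         376.65116801 198.91651687]
 [  0.           0.           1.        ]] [[-0.00813475 -0.99996226  0.00304942]
 [-0.97666319  0.00729062 -0.21465287]
 [ 0.21462254 -0.0047244  -0.97668564]] [0.05237889 0.5479131  1.20948452] [0.27597001 0.05409637 1.29873756]
```

View pics/s1.png

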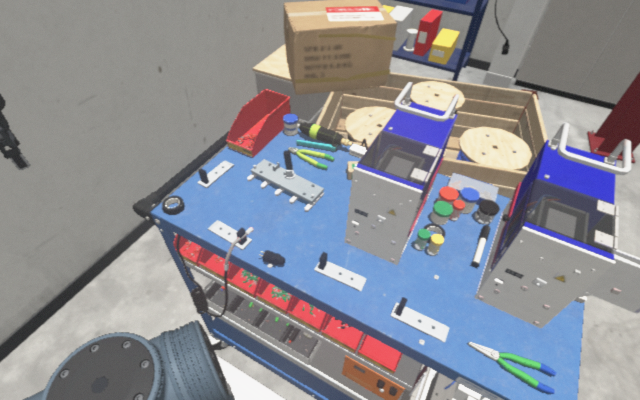

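View pics/t1.png

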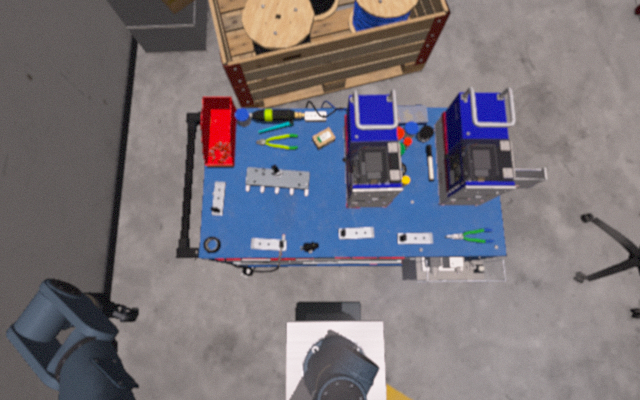

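Both views show four white blades with black tabs: in the top view at (218,198), (268,244), (356,233) and (415,238). The cassette is at (278,181) and its lever at (276,168). Next I measure them.

```bash
cat >> h.py <<'E'
def ray(d,uv):
    c=-d['R'].T@d['t']; v=d['R'].T@np.linalg.inv(d['K'])@np.array([uv[0],uv[1],1.]); return c,v
def onz(d,uv,z):
    c,v=ray(d,uv); return c+v*(z-c[2])/v[2]
def tri(rays):
    A=0;b=0
    for c,v in rays:
        v=v/np.linalg.norm(v);P=np.eye(3)-np.outer(v,v);A=A+P;b=b+P@c
    return np.linalg.solve(A,b)
E
python3 - <<'E'
from h import *
import pickle
s,t=pickle.load(open('f1.pkl','rb'))
for d,n,roi in((t,'top',(190,160,510,260)),(s,'scene',(150,140,460,350))):
    im=d['color']; hsv=cv2.cvtColor(im,cv2.COLOR_RGB2HSV)
    m=((hsv[:,:,1]<50)&(hsv[:,:,2]>120)).astype(np.uint8)
    k=np.zeros_like(m);x0,y0,x1,y1=roi;k[y0:y1,x0:x1]=1;m*=k
    for c in cv2.findContours(m,cv2.RETR_EXTERNAL,cv2.CHAIN_APPROX_NONE)[0]:
        if 60<cv2.contourArea(c)<3000:
            P=np.array([onz(d,p[0],0.006)[:2] for p in c],np.float32)
            r=cv2.minAreaRect(P); print(n,c.mean((0,1)).round(),np.round(r[0],3),np.round(r[1],3),round(r[2],1))
a=cv2.resize(t['color'][155:260,190:450],None,fx=3,fy=3,interpolation=cv2.INTER_CUBIC)
cv2.imwrite('pics/t1z.png',a[:,:,::-1])
a=cv2.resize(s['color'][130:340,150:460],None,fx=2.5,fy=2.5,interpolation=cv2.INTER_CUBIC)
cv2.imwrite('pics/s1z.png',a[:,:,::-1])
E
```

```text
top [271. 244.] [0.396 0.223] [0.07  0.121] 7.2
top [412. 238.] [ 0.42  -0.277] [0.121 0.034] 89.6
top [354. 233.] [ 0.44  -0.076] [0.038 0.121] 3.4
top [504. 232.] [ 0.463 -0.567] [0.081 0.244] 83.4
top [376. 190.] [ 0.589 -0.155] [0.019 0.177] 1.8
top [488. 187.] [ 0.595 -0.546] [0.157 0.015] 89.6
top [218. 200.] [0.565 0.405] [0.04  0.119] 87.1
top [277. 181.] [0.626 0.198] [0.224 0.088] 85.5
top [430. 169.] [ 0.665 -0.349] [0.071 0.018] 0.6
top [397. 171.] [ 0.664 -0.224] [0.073 0.047] 3.7
top [196. 203.] [0.552 0.481] [0.038 0.308] 89.7
scene [258. 333.] [0.228 0.009] [0.033 0.172] 1.3
scene [417. 321.] [ 0.421 -0.282] [0.039 0.121] 0.8
scene [214. 306.] [0.227 0.124] [0.049 0.028] 88.0
scene [285. 320.] [ 0.267 -0.02 ] [0.054 0.306] 0.2
scene [339. 274.] [ 0.441 -0.08 ] [0.039 0.122] 2.0
scene [204. 276.] [0.268 0.201] [0.046 0.123] 1.0
scene [433. 249.] [ 0.623 -0.25 ] [0.027 0.043] 86.9
scene [435. 230.] [ 0.685 -0.234] [0.024 0.036] 17.7
scene [233. 241.] [0.382 0.22 ] [0.139 0.12 ] 0.9
scene [439. 219.] [ 0.725 -0.236] [0.039 0.046] 7.0
scene [172. 202.] [0.413 0.426] [0.039 0.037] 44.8
scene [451. 179.] [ 0.893 -0.214] [0.077 0.062] 14.5
scene [214. 175.] [0.566 0.4  ] [0.041 0.12 ] 86.8
scene [284. 184.] [0.639 0.203] [0.245 0.114] 84.7
scene [399. 167.] [ 0.872 -0.066] [0.085 0.067] 2.4
scene [427. 164.] [ 0.934 -0.133] [0.179 0.057] 1.6
scene [355. 149.] [0.88  0.088] [0.062 0.073] 2.0
scene [174. 158.] [0.57  0.525] [0.252 0.207] 46.2
```

View pics/t1z.png

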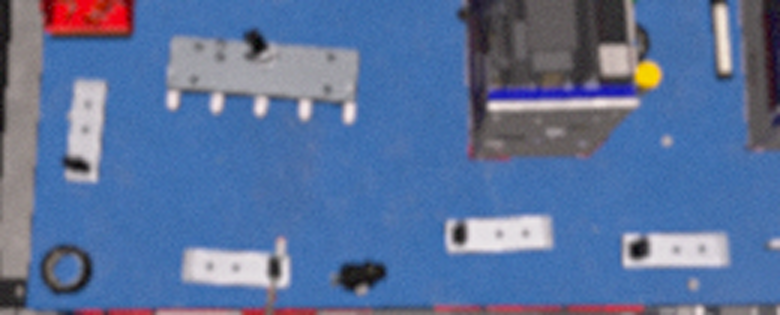

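View pics/s1z.png

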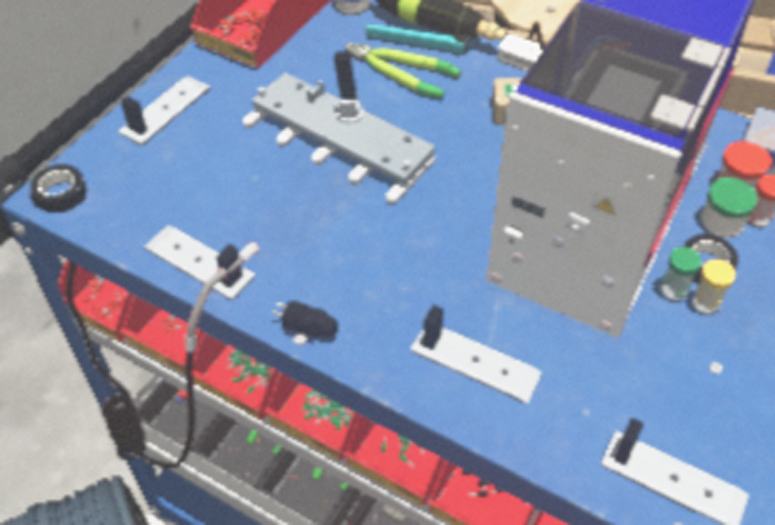

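The four blades are A (bevel +x), B (bevel +y, with a probe cable beside its tab), and C and D (bevel -y). Next I triangulate the tabs and get the blade yaws.

```bash
cat >> h.py <<'E'
from scipy.spatial.transform import Rotation as Ro
def wcam(o,d):
    T=np.eye(4);T[:3,:3]=Ro.from_euler('xyz',o['tcp_rot']).as_matrix();T[:3,3]=o['eef_pos']
    W=T@d['T_tool_cam']; d['R']=W[:3,:3].T; d['t']=-d['R']@W[:3,3]; return d
def wgrab(f=None):
    o,d=grab('wrist',f); return o,wcam(o,d)
def proj(d,X):
    p=d['K']@(d['R']@np.asarray(X,float)+d['t']); return p[:2]/p[2]
E
python3 - <<'E'
from h import *
import pickle
s,t=pickle.load(open('f1.pkl','rb'))
# blade outlines -> yaw ; tab dark centroid
def ed(P):
    r=cv2.minAreaRect(P.astype(np.float32)); b=cv2.boxPoints(r); e=[b[1]-b[0],b[2]-b[1]]; e=max(e,key=np.linalg.norm); return np.array(r[0]),np.arctan2(e[1],e[0])
G={'A':(.566,.403,0),'B':(.396,.223,90),'C':(.44,-.078,-90),'D':(.42,-.28,-90)}
for n,(x,y,a) in G.items():
    u=np.array([np.cos(np.radians(a)),np.sin(np.radians(a))]); R=[]
    for d in(t,s):
        hsv=cv2.cvtColor(d['color'],cv2.COLOR_RGB2HSV)
        base=np.array([x,y])-.046*u
        p=proj(d,[*base,.028]); r=10 if d is t else 14
        m=(hsv[:,:,2]<70).astype(np.uint8); k=np.zeros_like(m); cv2.circle(k,tuple(int(v) for v in p),r,1,-1); m*=k
        c=cv2.moments(m,True); R.append((c['m10']/c['m00'],c['m01']/c['m00'])) 
        w=((hsv[:,:,1]<60)&(hsv[:,:,2]>110)).astype(np.uint8); 
        nl,l=cv2.connectedComponents(w); q=proj(d,[*(np.array([x,y])+.02*u),.006]).astype(int)
        lab=l[q[1]-1:q[1]+2,q[0]-1:q[0]+2].max(); ys,xs=np.where(l==lab)
        c_,an=ed(np.array([onz(d,(i,j),.006)[:2] for i,j in zip(xs,ys)])); print(n,c_.round(3),np.degrees(an).round(1))
    print(n,'tab',tri([ray(t,R[0]),ray(s,R[1])]).round(3),np.round(R))
print('corner',onz(t,(347,207),0),onz(s,(350,240),0))
# clamp bar top corners from zooms (z tri)
tz=lambda p:(190+p[0]/3,155+p[1]/3); sz=lambda p:(150+p[0]/2.5,130+p[1]/2.5)
for n,a,b in(('far-left',(173,38),(287,73)),('far-right',(357,50),(435,149)),('near-right',(353,102),(405,182)),('near-left',(168,88),(253,102)),('levertip',(258,33),(343,53)),('noseR',(348,119),(391,197)),('noseL',(173,104),(247,122))):
    print(n,tri([ray(t,tz(a)),ray(s,sz(b))]).round(3))
E
```

```text
A [0.565 0.405] -2.9
A [0.566 0.4  ] -3.2
A tab [0.505 0.401 0.071] [[215. 210.]
 [193. 169.]]
B [0.39  0.222] -82.8Traceback (most recent call last):
  File "<stdin>", line 15, in <module>
ZeroDivisionError: float division by zero
```

Request:
drive_tool(
  steps=[2.8,-2.3,0.5,-0.12,0.5,2.8,-2.3,0.5,-0.12,0,2.8,-2.3,0.5,-0.12,0,2.8,-2.3,0.5,-0.12,0,2.8,-2.3,0.5,-0.12,0,2.8,-2.3,0.5,-0.12,0,2.8,-2.3,0.5,-0.12,0,2.8,-2.3,0.5,-0.12,0],
)

```text
clock: 0.77
eef_pos: [0.4448, 0.3995, 0.2395]
tcp_rot: [-3.141, 0.0, 1.816]
ft_force: [0.6, 0.8, -0.2]
grip_width: 0.495
finger_force: 0.0
```

Request:
drive_tool(
  steps=[1,0,0,-0.1,0,1,0,0,-0.1,0,0,0,0,-0.1,0,0,0,0,0,0],
)

```text
clock: 1.1
eef_pos: [0.4645, 0.4003, 0.2391]
tcp_rot: [-3.141, 0.001, 1.519]
ft_force: [0.1, -0.7, 0.5]
grip_width: 0.497
finger_force: 0.0
```

Run:
```python
from h import *
import pickle
o,d=wgrab('w1.png'); pickle.dump((o,d),open('w1.pkl','wb'))
print(o['eef_pos'],o['tcp_rot'],o['grip_width'],d['T_tool_cam'].round(3),d['K'])
s,t=pickle.load(open('f1.pkl','rb'))
tz=lambda p:(190+p[0]/3,155+p[1]/3); sz=lambda p:(150+p[0]/2.5,130+p[1]/2.5)
print('corner',onz(t,(347,207),0),onz(s,(347,241),0))
for n,a,b in(('far-left',(173,38),(287,73)),('far-right',(357,50),(435,149)),('near-right',(353,102),(405,182)),('near-left',(168,88),(253,102)),('levertip',(258,33),(343,53)),('noseR',(348,119),(391,197)),('noseL',(173,104),(247,122)),('tabA',(77,162),(128,98)),('tabC',(460,233),(434,308)),('tabD',(640,249),(632,424)),('tabB',(275,266),(229,248))):
    print(n,tri([ray(t,tz(a)),ray(s,sz(b))]).round(3))
```

```text
[0.46454826 0.40028934 0.23908452] [-3.14064792e+00  5.49683918e-04  1.51865093e+00] 0.4972895872567283 [[-0.    -0.953 -0.303  0.077]
 [ 1.    -0.     0.    -0.001]
 [-0.    -0.303  0.953 -0.174]
 [ 0.     0.     0.     1.   ]] [[288.48156475   0.         320.40615702]
 [  0.         288.48156475 194.14587488]
 [  0.           0.           1.        ]]
corner [ 0.53155656 -0.04811531  0.        ] [ 0.54032717 -0.05092283  0.        ]
far-left [0.673 0.298 0.024]
far-right [0.658 0.083 0.016]
near-right [0.595 0.087 0.017]
near-left [0.612 0.303 0.023]
levertip [0.646 0.19  0.12 ]
noseR [0.577 0.094 0.006]
noseL [0.597 0.301 0.004]
tabA [0.516 0.395 0.063]
tabC [ 0.436 -0.032  0.061]
tabD [ 0.416 -0.23   0.061]
tabB [0.401 0.172 0.059]
```

View pics/w1.png

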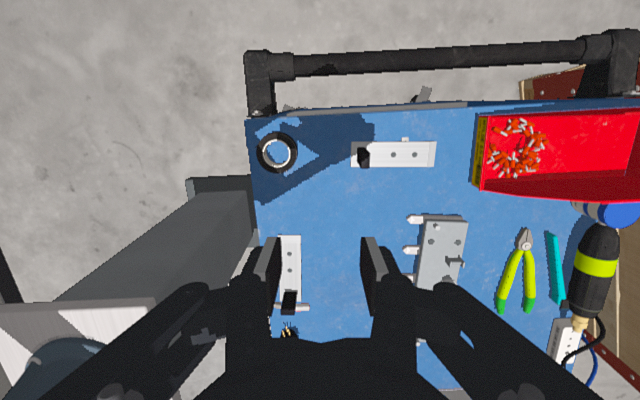

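Wrist view: blade A at (393,155) with its tab at (363,157) at the -x end. The cassette's left end is at (440,250), and blade B is at (290,270) with the grey probe at (300,307) under its tab. Next I compute blade A's pose.

```bash
cat >> h.py <<'E'
def white(d,uv,z=.006,S=70,V=120,tab=True):
    """blade plate: component near pixel uv, with dark tab gap bridged; returns centre, long axis angle, size"""
    hsv=cv2.cvtColor(d['color'],cv2.COLOR_RGB2HSV)
    w=((hsv[:,:,1]<S)&(hsv[:,:,2]>V)).astype(np.uint8)
    n,l=cv2.connectedComponents(w); u,v=map(int,uv); q=l[v-4:v+5,u-4:u+5]; lab=np.bincount(q[q>0]).argmax()
    ys,xs=np.where(l==lab); P=np.array([onz(d,p,z)[:2] for p in zip(xs,ys)],np.float32)
    r=cv2.minAreaRect(P); b=cv2.boxPoints(r); e=max([b[1]-b[0],b[2]-b[1]],key=np.linalg.norm)
    return np.array(r[0]),np.arctan2(e[1],e[0]),r[1],len(xs)
def dark(d,uv,r,V=60):
    g=d['color'].max(2); m=(g<V).astype(np.uint8); n,l,st,c=cv2.connectedComponentsWithStats(m)
    u,v=map(int,uv); q=l[v-r:v+r+1,u-r:u+r+1]; lab=np.bincount(q[q>0]).argmax(); return c[lab],st[lab]
E
python3 - <<'E'
from h import *
import pickle
o,d=pickle.load(open('w1.pkl','rb'))
print(white(d,(395,160)),white(d,(290,255)))
c,st=dark(d,(363,157),4);print(c,st,[onz(d,c,z).round(4) for z in(0.006,.03,.05)])
E
```

```text
(array([0.57687396, 0.4043462 ]), np.float32(-0.035539333), (0.04189828038215637, 0.09812699258327484), 1757) (array([0.40413153, 0.22265983]), np.float32(1.5042557), (0.1256309449672699, 0.03700494021177292), 1229)
[362.50887574 155.83431953] [357 147  12  21 169] [array([0.5232, 0.4017, 0.006 ]), array([0.5199, 0.4061, 0.03  ]), array([0.5172, 0.4099, 0.05  ])]
```

Request:
drive_tool(
  steps=[2.8,0.2,0,0,0,2.7,0.2,-1.0,0,0,0,0,-4,0,0,0,0,-4,0,0,0,0,-4,0,0,0,0,-4,0,0,0,0,-3,0,0,0,0,-2,0,0],
)

```text
clock: 1.82
eef_pos: [0.5158, 0.4039, 0.0155]
tcp_rot: [-3.136, 0.003, 1.526]
ft_force: [0.5, 0.2, 0.2]
grip_width: 0.501
finger_force: 0.0
```

Request:
drive_tool(
  steps=[0,0,0,0,0,0,0,0,0,-1,0,0,0,0,-1,0,0,0,0,-1,0,0,0,0,-1,0,0,0,0,-1],
  grip_force=50,
)

```text
clock: 2.32
eef_pos: [0.52, 0.4056, 0.0216]
tcp_rot: [3.139, -0.002, 1.522]
ft_force: [-0.2, -0.1, 0.7]
grip_width: 0.003
finger_force: 0.0
```

Run:
```python
from h import *
o,d=wgrab('w2.png');print(o['eef_pos'],o['grip_width'])
o,s=grab('scene')
p=proj(s,[.52,.405,.03]).astype(int);print(p)
a=cv2.resize(s['color'][p[1]-50:p[1]+50,p[0]-70:p[0]+90],None,fx=4,fy=4,interpolation=cv2.INTER_CUBIC)
b=cv2.vconcat([a,cv2.resize(d['color'],(640,400))])[:, :]
cv2.imwrite('pics/w2.png',cv2.resize(b,(600,600))[:,:,::-1])
```

```text
[0.51997392 0.40557223 0.02155956] 0.0026275496140359847
[202 175]
```

View pics/w2.png

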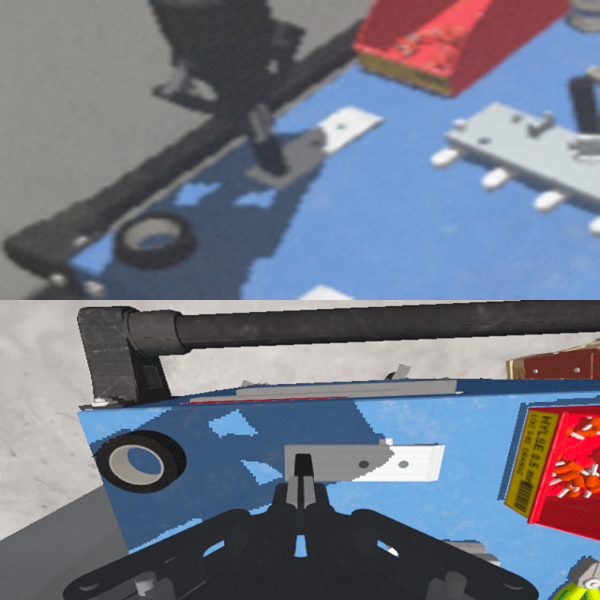

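The fingers shut short of the tab: in the wrist view the tab is beyond them, further +y. I re-measure it.

Run:
```python
from h import *
o,d=wgrab(); 
import pickle; pickle.dump((o,d),open('w2.pkl','wb'))
h=cv2.cvtColor(d['color'],cv2.COLOR_RGB2HSV)
m=((h[:,:,1]<60)&(h[:,:,2]>85)).astype(np.uint8);m[:180]=0;m[:,:300]=0;m[:,480:]=0;m[330:]=0
m[260:]=0
m=cv2.morphologyEx(m,cv2.MORPH_OPEN,np.ones((3,3)))
c=max(cv2.findContours(m,cv2.RETR_EXTERNAL,cv2.CHAIN_APPROX_NONE)[0],key=cv2.contourArea)
print(cv2.boundingRect(c))
P=np.array([onz(d,p[0],.006)[:2] for p in c],np.float32);r=cv2.minAreaRect(P);print(r)
# pixel of tip and tab guesses
print('tcp px',proj(d,o['eef_pos']), 'tab px if at .52,.4057:',proj(d,[.52,.4057,.05]))
for v in range(185,250,5): print(v,d['color'][v,322].tolist(),end=' ')
_,t=grab('top'); pickle.dump(t,open('t2.pkl','wb'))
```

```text
(304, 184, 172, 76)
((0.5657254457473755, 0.39982736110687256), (0.1210089921951294, 0.051672663539648056), 2.0665194988250732)
tcp px [322.14392564 225.59163836] tab px if at .52,.4057: [323.29309697 246.01261199]
185 [57, 88, 124] 190 [60, 90, 126] 195 [138, 138, 137] 200 [139, 140, 141] 205 [35, 35, 35] 210 [24, 25, 26] 215 [33, 32, 32] 220 [31, 29, 32] 225 [27, 31, 32] 230 [33, 31, 36] 235 [32, 32, 33] 240 [29, 31, 32] 245 [37, 35, 38]
```

Run:
```python
from h import *
import pickle
o,d=pickle.load(open('w2.pkl','rb')); t=pickle.load(open('t2.pkl','rb'))
for n,X in(('farfoot',[.52,.4167,.006]),('fartop',[.52,.4167,.05]),('neartop',[.52,.395,.05])): print(n,proj(d,X))
a=cv2.resize(d['color'][170:350,230:420],None,fx=3.3,fy=3.3)
cv2.imwrite('pics/w2z.png',a[:,:,::-1])
```

```text
farfoot [321.84625305 201.68027425]
fartop [322.37450641 227.98015977]
neartop [324.15102723 262.85426816]
```

View pics/w2z.png

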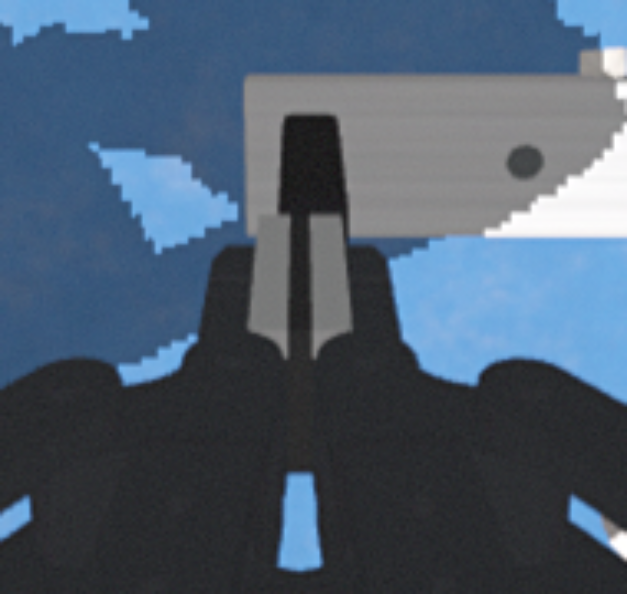

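Request:
drive_tool(
  steps=[0,0,0,0,0,0,0,0,0,0,0,0,0,0,0,0,0,0,0,0],
)

```text
clock: 2.85
eef_pos: [0.519, 0.4049, 0.0196]
tcp_rot: [-3.141, 0.0, 1.522]
ft_force: [0.3, 0.5, -0.1]
grip_width: 0.503
finger_force: 0.0
```

Run:
```python
from h import *
o,d=wgrab();print(o['eef_pos'],o['tcp_rot'],o['grip_width'])
_,s=grab('scene')
p=proj(s,[.52,.405,.03]).astype(int)
a=cv2.resize(s['color'][p[1]-40:p[1]+30,p[0]-60:p[0]+60],(800,467),interpolation=cv2.INTER_CUBIC)
a=cv2.resize(a,(514,300)); b=cv2.resize(d['color'][170:350,200:440],(400,300))
f=lambda X:((proj(s,X)-p+[60,40])*[514/120,300/70])
for X in ([.52,.4056,.0216],[.52,.4035,.05],[.52,.4035,.006]): print(f(X))
cv2.imwrite('pics/c3.png',cv2.vconcat([a,cv2.copyMakeBorder(b,0,0,0,114,0)])[:,:,::-1])
```

```text
[0.51897898 0.40492723 0.01960781] [-3.14142208e+00  9.16465731e-05  1.52178125e+00] 0.5031505286652384
[259.45895037 183.19459738]
[252.65109609 152.94653663]
[266.76259641 200.95528761]
```

View pics/c3.png

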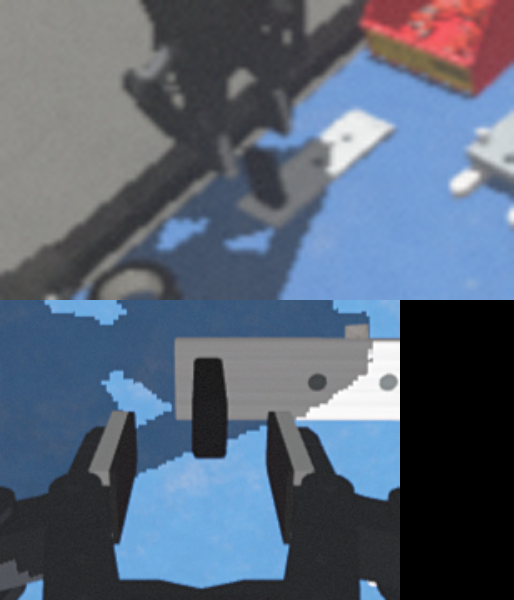

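Wrist and scene views together show the open fingertips level with the tab's top (about z 0.045), so they closed above it. I'll go down 1 cm, which is safe even if the reading is right, and close again.

Request:
drive_tool(
  steps=[0,0,-0.5,0,0,0.1,0,-0.5,0,0,0,0,0,0,-1,0,0,0,0,-1,0,0,0,0,-1,0,0,0,0,-1,0,0,0,0,-1],
)

```text
clock: 3.53
eef_pos: [0.52, 0.4049, 0.0097]
tcp_rot: [-3.142, 0.0, 1.522]
ft_force: [0.2, 0.0, -1.4]
grip_width: 0.113
finger_force: 51.4
```

Run:
```python
from h import *
o,d=wgrab()
t=grab('top')[1]; s=grab('scene')[1]
p=proj(s,[.52,.405,.03]).astype(int)
a=cv2.resize(s['color'][p[1]-40:p[1]+30,p[0]-60:p[0]+60],(514,300),interpolation=cv2.INTER_CUBIC); b=cv2.resize(d['color'][170:350,200:440],(400,300))
cv2.imwrite('pics/c4.png',cv2.vconcat([a,cv2.copyMakeBorder(b,0,0,0,114,0)])[:,:,::-1])
```

```text
(no output)
```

View pics/c4.png

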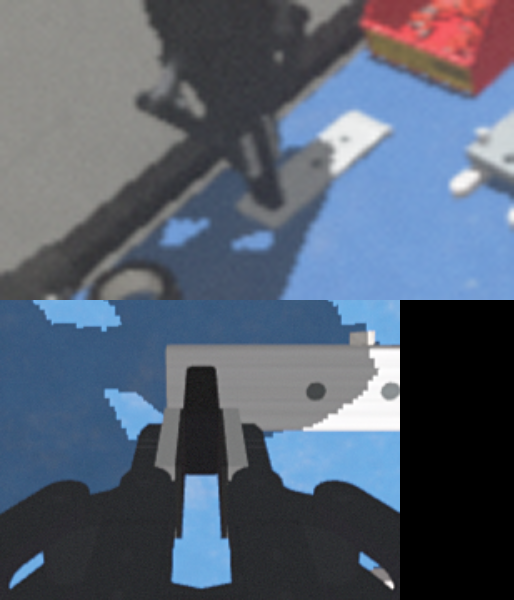

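Gripped at the top of the tab (51 N). The pads end about a third of the way down, so the real tips sit roughly 27 mm above the reported TCP. I'll regrip 14 mm lower.

Request:
drive_tool(
  steps=[0,0,0,0,-0.2,0,0,0,0,-0.2,0,0,-0.5,0,-0.2,0,0,-0.5,0,-0.2,0,0,-0.4,0,-0.2,0,0,0,0,-1,0,0,0,0,-1,0,0,0,0,-1],
  grip_force=60,
)

```text
clock: 4.35
eef_pos: [0.5199, 0.4049, -0.0045]
tcp_rot: [-3.141, 0.0, 1.522]
ft_force: [0.1, -0.0, -1.1]
grip_width: 0.126
finger_force: 61.1
```

Run:
```python
from h import *
o,d=wgrab('w5.png'); print(o['eef_pos'],o['ft_force'],o['grip_width'],o['finger_force'])
s=grab('scene')[1]
p=proj(s,[.52,.405,.03]).astype(int)
a=cv2.resize(s['color'][p[1]-40:p[1]+30,p[0]-60:p[0]+60],(514,300),interpolation=cv2.INTER_CUBIC)
b=cv2.resize(d['color'][170:350,200:440],(400,300))
# clamp bar in this wrist view
c=cv2.resize(d['color'],(514,321))
cv2.imwrite('pics/c5.png',cv2.vconcat([cv2.resize(a,(420,240)),cv2.resize(c,(420,263))])[:,:,::-1])
```

```text
[ 0.51988074  0.40491667 -0.00450562] [ 0.08374206 -0.00298398 -1.12777684] 0.12627403924210678 61.10077142715454
```

```bash
cat > cas.py <<'E'
from h import *
def noses(d,thr,o0=(.617,.195),yaw=-.074,z=.008):
    x=np.array([np.cos(yaw),np.sin(yaw)]);y=np.array([-x[1],x[0]]);out=[]
    h=cv2.cvtColor(d['color'],cv2.COLOR_RGB2HSV); m=((h[:,:,2]>thr)&(h[:,:,1]<70)).astype(np.uint8)
    n,l,st,c=cv2.connectedComponentsWithStats(m,connectivity=4)
    for i in range(1,n):
        if 6<st[i,4]<400:
            P=onz(d,c[i],z)[:2]-o0; q=(P@x,P@y)
            if -.06<q[0]<.0 and abs(q[1])<.13:
                ys,xs=np.where(l==i); Q=np.array([onz(d,p,z)[:2]-o0 for p in zip(xs,ys)])@np.array([x,y]).T
                out.append((*np.round(q,4),st[i,4],*np.round(Q.min(0),4),*np.round(Q.max(0),4)))
    return sorted(out,key=lambda q:q[1])
E
python3 - <<'E'
from cas import *
import pickle
s,t=pickle.load(open('f1.pkl','rb')); o,w=pickle.load(open('w1.pkl','rb')); _,w5=wgrab()
for n,d in(('s',s),('t',t),('w1',w),('w5',w5)):
  for thr in (195,215):
    print(n,thr);[print('  ',*q) for q in noses(d,thr)]
E
```

```text
s 195
   -0.0238 -0.1038 34 -0.0361 -0.1108 -0.013 -0.097
   -0.0232 -0.052 32 -0.0352 -0.059 -0.0117 -0.0452
   -0.0232 0.0006 28 -0.0358 -0.0055 -0.0119 0.0066
   -0.0221 0.0526 29 -0.0332 0.0451 -0.0104 0.0603
   -0.0215 0.1043 26 -0.0338 0.0978 -0.0106 0.1111
s 215
   -0.0238 -0.1032 26 -0.0331 -0.1087 -0.013 -0.097
   -0.0236 -0.0514 25 -0.0336 -0.0568 -0.0133 -0.0452
   -0.0234 0.0012 24 -0.0343 -0.0054 -0.0135 0.0066
   -0.0235 0.053 22 -0.0332 0.0474 -0.0137 0.0601
   -0.0214 0.1056 18 -0.0305 0.1002 -0.0122 0.1111
t 195
   -0.0247 -0.1014 17 -0.0355 -0.1055 -0.0138 -0.0974
   -0.0246 -0.0484 15 -0.032 -0.0525 -0.0171 -0.0443
   -0.0241 0.0037 14 -0.0317 -0.0021 -0.017 0.0085
   -0.0238 0.0557 17 -0.0316 0.0504 -0.0167 0.0616
   -0.0235 0.1077 14 -0.0315 0.1035 -0.0166 0.1117
t 215
   -0.0244 -0.1011 12 -0.0321 -0.1049 -0.0172 -0.0976
   -0.0238 -0.0494 10 -0.0318 -0.0522 -0.0171 -0.0449
   -0.0244 0.0029 8 -0.0317 0.0008 -0.017 0.005
   -0.0228 0.0552 8 -0.028 0.0511 -0.0169 0.0581
   -0.0228 0.1071 9 -0.0277 0.1035 -0.0168 0.1113
w1 195
   -0.0025 -0.0112 7 -0.0044 -0.0131 -0.0007 -0.0093
   -0.0175 0.0028 14 -0.0209 -0.002 -0.0151 0.0055
   -0.0034 0.0119 24 -0.0044 -0.0055 -0.002 0.0279
   -0.0026 0.0352 13 -0.0041 0.0297 -0.0007 0.0405
   -0.0238 0.0519 101 -0.0357 0.0453 -0.0126 0.058
   -0.0019 0.0673 13 -0.0037 0.0617 0.0008 0.072
   -0.0006 0.0958 18 -0.0035 0.0889 0.0034 0.099
   -0.0225 0.1042 109 -0.0352 0.0983 -0.012 0.1101
w1 215
   -0.0177 0.0023 12 -0.0209 -0.002 -0.0151 0.0054
   -0.0237 0.0519 78 -0.0343 0.047 -0.0126 0.0576
   -0.0226 0.1037 97 -0.0338 0.0983 -0.012 0.1098
w5 195
w5 215
```

View pics/w5.png

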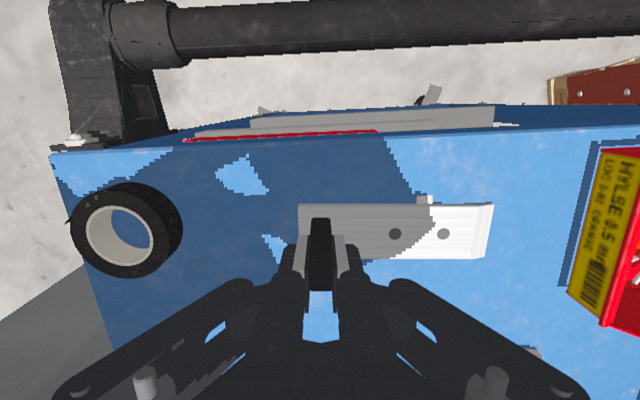

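The noses give the cassette origin at about (0.6185, 0.195) and yaw about -0.083. I slide blade A back and across to the front of the leftmost bay.

Request:
drive_tool(
  steps=[-1.4,-1,0,0,-1,-1.4,-1,0,0,-1,-1.4,-1,0,-0.01,-1,-1.2,-1,0,-0.01,-1,0,-1.5,0,-0.014,-1,0,-2.2,0,0,-1,0,-2.2,0,0,-1,0,-2,0,0,-1],
)

```text
clock: 5.17
eef_pos: [0.467, 0.2847, -0.0041]
tcp_rot: [3.14, -0.0, 1.488]
ft_force: [-0.1, 0.4, -2.0]
grip_width: 0.129
finger_force: 61.1
```

Request:
drive_tool(
  steps=[0,0,0,0,-1,0,0,0,0,-1],
)

```text
clock: 5.33
eef_pos: [0.4672, 0.2848, -0.0041]
tcp_rot: [3.141, -0.0, 1.485]
ft_force: [0.6, 0.4, -1.4]
grip_width: 0.127
finger_force: 61.1
```

```bash
cat > rel.py <<'E'
from cas import *
# blade seen in wrist cam vs cassette frame
O=np.array([.6185,.195]);YAW=-.083
def cf(P):
    x=np.array([np.cos(YAW),np.sin(YAW)]);y=np.array([-x[1],x[0]]);P=np.asarray(P)[:2]-O;return np.array([P@x,P@y])
def rep(f=None):
    o,d=wgrab(f); print('tcp',o['eef_pos'].round(4),'yaw',round(o['tcp_rot'][2],4),'gw',round(o['grip_width'],3),o['ft_force'].round(1),'cas',cf(o['eef_pos']).round(4))
    for q in noses(d,200,O,YAW):
        if q[2]>40: print('  nose',*q)
    return o,d
E
python3 - <<'E'
from rel import *
o,d=rep('w6.png')
E
```

```text
tcp [ 0.4672  0.2848 -0.0041] yaw 1.4849 gw 0.127 [ 0.6  0.4 -1.4] cas [-0.1582  0.077 ]
  nose -0.0247 0.0006 345 -0.0363 -0.0064 -0.0158 0.0058
```

View pics/w6.png

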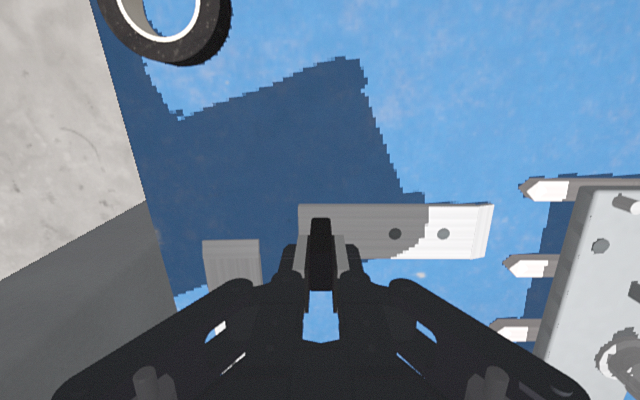

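Wrist view: the rail noses are at (545,188) and (530,265), and the blade's front edge runs from (493,205) to (487,258), between them.

```bash
cat >> rel.py <<'E'
def bladefront(d,box,zb=.006):
    """lateral (cassette y) centre & yaw of the bright/grey front part of a held blade inside pixel box"""
    h=cv2.cvtColor(d['color'],cv2.COLOR_RGB2HSV); m=((h[:,:,1]<60)&(h[:,:,2]>85)).astype(np.uint8)
    u0,v0,u1,v1=box; k=np.zeros_like(m);k[v0:v1,u0:u1]=1; m=cv2.morphologyEx(m*k,cv2.MORPH_OPEN,np.ones((3,3)))
    E=[]
    for u in range(u0,u1):
        vs=np.where(m[:,u])[0]
        if len(vs)>20: E.append((cf(onz(d,(u,vs[0]-.5),zb)),cf(onz(d,(u,vs[-1]+.5),zb))))
    E=np.array(E); a=np.polyfit(E[:,0,0],E[:,0,1],1);b=np.polyfit(E[:,1,0],E[:,1,1],1)
    return a,b,E[:,0].mean(0),E[:,1].mean(0)
E
python3 - <<'E'
from rel import *
o,d=wgrab()
a,b,p,q=bladefront(d,(385,190,478,268)); print('edges slope',a,b,'mid',p,q,(p+q)/2)
for n,uv in(('n1',(545,188)),('n2',(532,265)),('n3',(517,326))): print(n,cf(onz(d,uv,.008)))
g=d['color'].astype(int)
for u in (540,550):
    print(u,[ (v,g[v,u,0]) for v in range(172,204,2)])
for u in (525,540): print(u,[ (v,g[v,u,0]) for v in range(248,284,2)])
E
```

```text
edges slope [-0.00373014  0.09625723] [-0.00696174  0.05859968] mid [-0.09254538  0.09660244] [-0.08826845  0.05921419] [-0.09040691  0.07790831]
n1 [-0.0276135  0.1068042]
n2 [-0.02391897  0.05544709]
n3 [-0.02372131  0.00754196]
540 [(172, np.int64(114)), (174, np.int64(110)), (176, np.int64(108)), (178, np.int64(56)), (180, np.int64(127)), (182, np.int64(163)), (184, np.int64(255)), (186, np.int64(255)), (188, np.int64(255)), (190, np.int64(255)), (192, np.int64(255)), (194, np.int64(255)), (196, np.int64(255)), (198, np.int64(255)), (200, np.int64(255)), (202, np.int64(240))]
550 [(172, np.int64(111)), (174, np.int64(108)), (176, np.int64(111)), (178, np.int64(113)), (180, np.int64(124)), (182, np.int64(163)), (184, np.int64(255)), (186, np.int64(255)), (188, np.int64(255)), (190, np.int64(255)), (192, np.int64(255)), (194, np.int64(255)), (196, np.int64(254)), (198, np.int64(255)), (200, np.int64(255)), (202, np.int64(248))]
525 [(248, np.int64(109)), (250, np.int64(112)), (252, np.int64(118)), (254, np.int64(102)), (256, np.int64(132)), (258, np.int64(133)), (260, np.int64(133)), (262, np.int64(243)), (264, np.int64(255)), (266, np.int64(255)), (268, np.int64(255)), (270, np.int64(255)), (272, np.int64(255)), (274, np.int64(255)), (276, np.int64(255)), (278, np.int64(221)), (280, np.int64(112)), (282, np.int64(121))]
540 [(248, np.int64(58)), (250, np.int64(56)), (252, np.int64(58)), (254, np.int64(59)), (256, np.int64(135)), (258, np.int64(136)), (260, np.int64(133)), (262, np.int64(243)), (264, np.int64(255)), (266, np.int64(255)), (268, np.int64(255)), (270, np.int64(255)), (272, np.int64(255)), (274, np.int64(255)), (276, np.int64(255)), (278, np.int64(220)), (280, np.int64(48)), (282, np.int64(59))]
```

Bay centre 0.078, blade 0.0779, with a slope of 0.005 rad: aligned. I slide it in.

Request:
drive_tool(
  steps=[1,-0.08,0,0,-1,1,-0.08,0,0,-1,1,-0.09,0,0,-1,1,-0.08,0,0,-1,1,-0.08,0,0,-1,1,-0.09,0,0,-1,1,-0.08,0,0,-1,0,0,0,0,-1],
)

```text
clock: 6.1
eef_pos: [0.5397, 0.2802, -0.004]
tcp_rot: [3.138, -0.001, 1.487]
ft_force: [-0.2, -0.7, -0.4]
grip_width: 0.129
finger_force: 61.1
```

Request:
drive_tool(
  steps=[0.4,-0.03,0,0,-1,0.3,-0.03,0,0,-1,0.3,-0.02,0,0,-1],
)

```text
clock: 6.35
eef_pos: [0.5428, 0.2791, -0.0047]
tcp_rot: [-3.135, 0.001, 1.487]
ft_force: [-8.3, 2.5, 4.6]
grip_width: 0.125
finger_force: 62.0
```

Contact with the stop at cassette X of about -0.082 (home is -0.081). I release, lift and travel to blade C.

Request:
drive_tool(
  steps=[-0.6,0.05,0,0,-0.2,0,0,0,0,-0.2,0,0,0,0,-0.2,0,0,3,0,-0.2,0,0,4,0,-0.2,0,0,4,0,-0.2,-1,-3,3,-0.12,0,-1.2,-3.5,0,-0.12,0],
)

```text
clock: 7.02
eef_pos: [0.525, 0.2185, 0.1414]
tcp_rot: [3.126, -0.009, 1.246]
ft_force: [1.2, -0.4, -0.2]
grip_width: 0.5
finger_force: 0.0
```

Request:
drive_tool(
  steps=[-1.2,-3.5,0,-0.12,0,-1.2,-3.5,0,-0.12,0,-1.2,-3.5,0,-0.12,0,-1.2,-3.5,0,-0.12,0,-1.2,-3.5,0,-0.12,0,-1,-3.5,0,-0.12,0,-0.6,-3.5,0,-0.12,0,0,0,0,-0.12,0],
)

```text
clock: 7.68
eef_pos: [0.4428, -0.0343, 0.135]
tcp_rot: [3.138, -0.002, 0.276]
ft_force: [0.2, 0.7, -0.2]
grip_width: 0.503
finger_force: 0.0
```

Request:
drive_tool(
  steps=[0,0,0,-0.12,0,0,0,0,-0.12,0,0,0,0,-0.05,0,0,0,0,0,0],
)

```text
clock: 8.02
eef_pos: [0.443, -0.0293, 0.1348]
tcp_rot: [3.141, -0.002, -0.003]
ft_force: [0.2, -0.1, 1.2]
grip_width: 0.502
finger_force: 0.0
```

```bash
cat >> rel.py <<'E'
def tabs(d,r=45,guess=None,V=45):
    pass
E
python3 - <<'E'
from rel import *
o,d=rep('w7.png')
E
```

```text
tcp [ 0.443  -0.0293  0.1348] yaw -0.0034 gw 0.502 [ 0.2 -0.1  1.2] cas [-0.1563 -0.2381]
  nose -0.026 -0.1044 320 -0.0386 -0.1103 -0.0158 -0.0984
  nose -0.0264 -0.0525 304 -0.0385 -0.0583 -0.0167 -0.0466
  nose -0.0264 -0.0006 300 -0.0385 -0.0064 -0.0169 0.0052
  nose -0.0259 0.0516 315 -0.0376 0.0456 -0.0154 0.0576
```

View pics/w7.png

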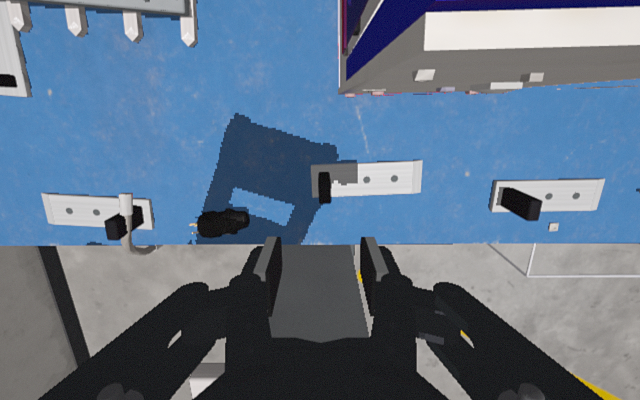

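Wrist overview: C's plate runs from (312,180) to (422,178) with its tab at (324,187). D is at (547,195) with its tab at (520,203), B at (97,212) with its tab at (122,222) and the probe hook at (127,215). Blade A is home at (15,70). I measure B, C and D on the plate plane.

```bash
cat >> rel.py <<'E'
def plate(d,box,V=85):
    h=cv2.cvtColor(d['color'],cv2.COLOR_RGB2HSV); m=((h[:,:,1]<70)&(h[:,:,2]>V)).astype(np.uint8)
    u0,v0,u1,v1=box; k=np.zeros_like(m);k[v0:v1,u0:u1]=1; m=cv2.morphologyEx(m*k,cv2.MORPH_OPEN,np.ones((3,3)))
    c=np.vstack([x for x in cv2.findContours(m,cv2.RETR_EXTERNAL,cv2.CHAIN_APPROX_NONE)[0] if len(x)>15])
    P=np.array([onz(d,p[0],.005)[:2] for p in c],np.float32); r=cv2.minAreaRect(P); b=cv2.boxPoints(r); e=max([b[1]-b[0],b[2]-b[1]],key=np.linalg.norm)
    return np.round(r[0],4),np.round(r[1],4),round(float(np.arctan2(e[1],e[0])),3)
E
python3 - <<'E'
from rel import *
o,d=wgrab()
print('C',plate(d,(300,150,440,210)));print('C white',plate(d,(335,150,440,210),130));print('D',plate(d,(480,165,620,222)));print('B',plate(d,(30,180,165,242)))
g=d['color'].max(2)
for n,(u0,v0,u1,v1) in {'C':(314,165,335,205),'D':(495,180,545,225),'B':(100,200,145,242)}.items():
    m=g[v0:v1,u0:u1]<45; ys,xs=np.where(m); print(n,xs.min()+u0,xs.max()+u0,ys.min()+v0,ys.max()+v0)
E
```

```text
C (array([ 0.4403, -0.0795]), array([0.0373, 0.1197]), -1.533)
C white (array([ 0.4406, -0.0922]), array([0.0369, 0.0942]), -1.528)
D (array([ 0.4207, -0.2794]), array([0.0376, 0.1208]), -1.56)
B (array([0.396 , 0.2198]), array([0.1215, 0.0596]), 1.569)
C 319 330 172 202
D 501 540 189 219
B 105 142 205 238
```

Request:
drive_tool(
  steps=[-0.45,-0.4,-2,0.04,0,0,0,-4,0,0,0,0,-4,0,0,0,0,-3,0,0,0,0,-0.9,0,0,0,0,0,0,0],
)

```text
clock: 8.62
eef_pos: [0.4367, -0.0323, -0.0064]
tcp_rot: [-3.14, 0.004, 0.039]
ft_force: [-0.1, -0.1, 0.2]
grip_width: 0.504
finger_force: 0.0
```

Request:
drive_tool(
  steps=[0,0,0,0,-1,0,0,0,0,-1,0,0,0,0,-1,0,0,0,0,-1,0,0,0,0,-1],
)

```text
clock: 9.03
eef_pos: [0.4393, -0.0331, -0.0029]
tcp_rot: [3.14, -0.004, 0.038]
ft_force: [0.1, 1.8, 7.7]
grip_width: 0.126
finger_force: 60.6
```

Request:
drive_tool(
  steps=[0.6,2,0.2,0,-1,0.6,3,0,0,-1,0.5,3,0,0.08,-1,0,1,0,0.115,-1,0,1,0,0.115,-1,0,1,0,0.115,-1,0,1,0,0.115,-1,0,1,0,0.115,-1],
)

```text
clock: 9.7
eef_pos: [0.4552, 0.0979, -0.0018]
tcp_rot: [3.141, -0.001, 0.699]
ft_force: [0.5, -0.8, -1.7]
grip_width: 0.124
finger_force: 59.3
```

Request:
drive_tool(
  steps=[0,1.1,0,0.115,-1,0,1.1,0,0.115,-1,0,1.1,0,0.115,-1,0,1.1,0,0.115,-1,0,1.1,0,0.115,-1,0,1.1,0,0.115,-1,0,1.1,0,0.105,-1,0,0.8,0,0,-1],
)

```text
clock: 10.37
eef_pos: [0.4552, 0.1831, -0.0018]
tcp_rot: [3.14, -0.0, 1.49]
ft_force: [0.6, -0.8, -1.1]
grip_width: 0.13
finger_force: 59.3
```

Request:
drive_tool(
  steps=[0,0,0,0,-1,0,0,0,0,-1],
)

```text
clock: 10.53
eef_pos: [0.455, 0.1824, -0.0022]
tcp_rot: [3.141, -0.0, 1.487]
ft_force: [-1.2, -0.1, -1.8]
grip_width: 0.127
finger_force: 59.3
```

Run:
```python
from rel import *
o,d=rep('w8.png')
a,b,p,q=bladefront(d,(385,190,478,272)); print('edges slope',a[0],b[0],p,q,'centre',(p+q)[1]/2)
```

```text
tcp [ 0.455   0.1824 -0.0022] yaw 1.4867 gw 0.127 [-1.2 -0.1 -1.8] cas [-0.1619 -0.0261]
  nose -0.0248 -0.1043 372 -0.0375 -0.1103 -0.0099 -0.0989
  nose -0.0248 0.0982 103 -0.0335 0.0978 -0.0165 0.0986
edges slope -0.0013709272102853571 -0.0016482245460371098 [-0.09566608 -0.00732407] [-0.09138629 -0.04446376] centre -0.025893913298881518
```

Request:
drive_tool(
  steps=[1,-0.08,-0.1,0,-1,1,-0.08,-0.1,0,-1,1,-0.09,0,0,-1,1,-0.08,0,0,-1,1,-0.08,0,0,-1,1,-0.09,0,0,-1,1,-0.08,0,0,-1,0.5,-0.04,0,0,-1],
)

```text
clock: 11.25
eef_pos: [0.5272, 0.1752, -0.003]
tcp_rot: [-3.135, 0.001, 1.485]
ft_force: [-9.6, 0.7, 19.0]
grip_width: 0.128
finger_force: 62.3
```

Request:
drive_tool(
  steps=[0.4,-0.03,0,0,-1,0.4,-0.04,0,0,-1,0.3,-0.02,0,0,-1,0,0,0,0,-1],
)

```text
clock: 11.58
eef_pos: [0.5333, 0.1746, -0.0029]
tcp_rot: [-3.126, 0.002, 1.486]
ft_force: [-14.0, 1.3, 22.0]
grip_width: 0.127
finger_force: 63.1
```

Request:
drive_tool(
  steps=[0,0,0.2,0,-1,0.3,-0.02,0,0,-1,0.3,-0.03,0,0,-1,0,0,0,0,-1],
)

```text
clock: 11.92
eef_pos: [0.5328, 0.1743, -0.0029]
tcp_rot: [-3.114, 0.003, 1.486]
ft_force: [-20.9, 3.9, 17.0]
grip_width: 0.128
finger_force: 63.9
```

Request:
drive_tool(
  steps=[-0.9,0.07,0,0,-0.2,0,0,0,0,-0.2,0,0,0,0,-0.2,0,0,3,0,-0.2,0,0,4,0,-0.2,-1,0,4,-0.12,-0.2,-2.5,-2,2.5,-0.12,0,-2.5,-3.8,0,-0.12,0],
)

```text
clock: 12.58
eef_pos: [0.4866, 0.1216, 0.1379]
tcp_rot: [3.127, -0.008, 1.125]
ft_force: [1.1, -1.4, -0.4]
grip_width: 0.5
finger_force: 0.0
```

Request:
drive_tool(
  steps=[-2.5,-3.8,0,-0.12,0,-1.5,-3.8,0,-0.12,0,-1,-3.8,0,-0.12,0,0,-3.8,0,-0.12,0,0,-3.8,0,-0.12,0,0,-3.8,0,-0.12,0,0,-3.8,0,-0.12,0,0,-3.8,0,-0.12,0],
)

```text
clock: 13.25
eef_pos: [0.4331, -0.1842, 0.1329]
tcp_rot: [3.139, -0.002, 0.16]
ft_force: [0.3, -0.6, 0.1]
grip_width: 0.501
finger_force: 0.0
```

Request:
drive_tool(
  steps=[0,-3,0,-0.12,0,0,-1,0,-0.04,0,0,0,0,0,0,0,0,0,0,0],
)

```text
clock: 13.58
eef_pos: [0.4321, -0.2206, 0.1323]
tcp_rot: [-3.141, 0.0, 0.008]
ft_force: [-1.2, -0.0, -0.5]
grip_width: 0.498
finger_force: 0.0
```

Run:
```python
from rel import *
o,d=rep('w9.png')
for c in((.4202,-.2334,.05),(.4207,-.2794,.005),(.4207,-.3394,.005)): print(proj(d,c))
p=proj(d,(.4207,-.2794,.005)).astype(int)
print('D',plate(d,(p[0]-72,p[1]-32,p[0]+72,p[1]+32)))
_,t=grab('top'); _,s=grab('scene')
import pickle; pickle.dump((t,s),open('f3.pkl','wb'))
for n,q in(('s',s),('t',t)):
    for Y in(.078,-.026):
        x=np.array([np.cos(YAW),np.sin(YAW)]);y=np.array([-x[1],x[0]])
        # scan plate along bay centreline from behind: profile of gray
        out=[]
        for X in np.arange(-.12,-.04,.004):
            X2=O+X*x+Y*y+ y*0.014; u=proj(q,[*X2,.006]).round().astype(int); c=q['color'][u[1],u[0]]; out.append(int(c[2])-int(c[0]))
        print(n,Y,out)
```

```text
tcp [ 0.4321 -0.2206  0.1323] yaw 0.0076 gw 0.498 [-1.2 -0.  -0.5] cas [-0.1513 -0.4296]
[333.45159939 201.13757218]
[373.94775185 187.53576663]
[429.04618914 187.93378375]
D (array([ 0.4121, -0.2815]), array([0.0541, 0.1194]), -1.563)
s 0.078 [96, 98, 96, 96, 98, 95, 52, 10, 17, 13, 27, 24, 24, 23, 25, 21, 13, 5, 2, 2]
s -0.026 [91, 94, 94, 93, 92, 89, 20, 2, 8, 19, 48, 32, 26, 26, 25, 24, 24, 17, 5, 2]
t 0.078 [115, 118, 118, 117, 110, 63, 13, -2, 2, 11, 4, -1, -4, -4, 1, -3, -2, -2, 0, 0]
t -0.026 [101, 104, 105, 106, 96, 52, 5, -1, 1, 5, 6, 8, 6, 10, -1, 0, 1, 0, -3, 1]
```

A and C both have their tails at X of about -0.096, as expected for home. I grasp D's tab at (0.4205, -0.235).

Request:
drive_tool(
  steps=[-1.15,-1.45,-2,0,0,0,0,-4,0,0,0,0,-4,0,0,0,0,-3,0,0,0,0,-0.6,0,0,0,0,0,0,0],
)

```text
clock: 14.23
eef_pos: [0.4196, -0.2325, -0.0051]
tcp_rot: [-3.138, 0.004, 0.01]
ft_force: [-0.3, -0.4, 0.1]
grip_width: 0.497
finger_force: 0.0
```

Request:
drive_tool(
  steps=[0,0,0,0,-1,0,0,0,0,-1,0,0,0,0,-1,0,0,0,0,-1,0,0,0,0,-1],
)

```text
clock: 14.65
eef_pos: [0.422, -0.2355, -0.0016]
tcp_rot: [3.139, -0.003, 0.008]
ft_force: [1.0, 2.0, 8.2]
grip_width: 0.124
finger_force: 61.1
```

Request:
drive_tool(
  steps=[0,2,0.2,0,-1,0,3,0,0,-1,0,3,0,0,-1,0,3.3,0,0,-1,0.2,3.3,0,0,-1,0.8,3.3,0,0,-1,0.8,3.3,0,0,-1,0.8,3,0,0,-1],
)

```text
clock: 15.32
eef_pos: [0.447, 0.0089, -0.0008]
tcp_rot: [3.141, -0.001, 0.008]
ft_force: [-0.2, -0.1, -1.6]
grip_width: 0.125
finger_force: 59.7
```

Request:
drive_tool(
  steps=[0.4,1,0,0.11,-1,0.2,1,0,0.115,-1,0,1,0,0.115,-1,0,1,0,0.115,-1,0,1,0,0.115,-1,0,1,0,0.115,-1,0,1,0,0.115,-1,0,1,0,0.115,-1],
)

```text
clock: 15.98
eef_pos: [0.4532, 0.0876, -0.0007]
tcp_rot: [3.14, -0.001, 0.929]
ft_force: [0.4, -0.2, -1.1]
grip_width: 0.119
finger_force: 59.7
```

Request:
drive_tool(
  steps=[0,1,0,0.115,-1,0,1,0,0.115,-1,0,1,0,0.115,-1,0,1,0,0.115,-1,0,0.5,0,0.105,-1,0,0,0,0,-1,0,0,0,0,-1],
)

```text
clock: 16.57
eef_pos: [0.453, 0.1323, -0.001]
tcp_rot: [3.14, -0.0, 1.486]
ft_force: [-0.6, -0.3, -1.8]
grip_width: 0.126
finger_force: 59.7
```

Run:
```python
from rel import *
o,d=rep('w10.png')
a,b,p,q=bladefront(d,(385,190,478,272)); print('edges slope',a[0],b[0],p,q,'centre',(p+q)[1]/2)
```

```text
tcp [ 0.453   0.1323 -0.001 ] yaw 1.4859 gw 0.126 [-0.6 -0.3 -1.8] cas [-0.1598 -0.0762]
  nose -0.0253 0.0474 290 -0.0356 0.0458 -0.0163 0.0488
edges slope -0.0020089276161053527 -0.005649625499212093 [-0.09295002 -0.05831005] [-0.08865306 -0.09583974] centre -0.07707489483161983
```

Request:
drive_tool(
  steps=[1,-0.18,0,0,-1,1,-0.08,0,0,-1,1,-0.09,0,0,-1,1,-0.08,0,0,-1,1,-0.08,0,0,-1,1,-0.09,0,0,-1,1,-0.08,0,0,-1,0.5,-0.04,0,0,-1],
)

```text
clock: 17.28
eef_pos: [0.5295, 0.1248, -0.0016]
tcp_rot: [3.14, -0.0, 1.487]
ft_force: [-9.0, 1.0, 7.6]
grip_width: 0.124
finger_force: 61.1
```

Request:
drive_tool(
  steps=[0.4,-0.03,0,0,-1,0.4,-0.04,0,0,-1,0.3,-0.02,0,0,-1,0,0,0,0,-1],
)

```text
clock: 17.62
eef_pos: [0.5288, 0.1247, -0.0015]
tcp_rot: [-3.122, 0.001, 1.488]
ft_force: [-15.9, 2.2, 15.8]
grip_width: 0.124
finger_force: 62.7
```

Request:
drive_tool(
  steps=[-1,0.07,0,0,-0.2,0,0,0,0,-0.2,0,0,0,0,-0.2,0,0,3,0,-0.2,0,0,4,0,-0.2,-1,0,4,0.12,-0.2,-1,0.5,4,0.12,0,-1,0.5,0,0.12,0],
)

```text
clock: 18.28
eef_pos: [0.5059, 0.135, 0.1558]
tcp_rot: [3.124, 0.004, 1.853]
ft_force: [1.0, -0.1, 0.1]
grip_width: 0.494
finger_force: 0.0
```

Request:
drive_tool(
  steps=[-1,0.5,0,0.12,0,-1,0.5,0,0.12,0,-1,0.5,0,0.12,0,-1,0.5,0,0.12,0,-1,0.5,0,0.12,0,-1,0.5,0,0.12,0,-1,0.5,0,0.12,0,0,0.5,0,0.12,0],
)

```text
clock: 18.95
eef_pos: [0.4277, 0.175, 0.1485]
tcp_rot: [-3.141, -0.0, 2.814]
ft_force: [1.0, 0.1, -0.9]
grip_width: 0.505
finger_force: 0.0
```

Request:
drive_tool(
  steps=[0,0,0,0.12,0,0,0,0,0.12,0,0,0,0,0.08,0,0,0,0,0,0],
)

```text
clock: 19.28
eef_pos: [0.4305, 0.1749, 0.1487]
tcp_rot: [3.141, 0.003, 3.129]
ft_force: [-0.3, -0.7, -0.7]
grip_width: 0.496
finger_force: 0.0
```

Run:
```python
from rel import *
o,d=rep()
s=grab('scene')[1];t=grab('top')[1]
for q in(d,s): print(proj(q,(.396,.22,.005)),proj(q,(.397,.174,.05)))
a=cv2.resize(s['color'][190:290,180:300],(480,400),interpolation=cv2.INTER_CUBIC); 
cv2.imwrite('pics/c11.png',cv2.hconcat([cv2.resize(d['color'],(640,400))[:, 160:480],a])[:,:,::-1])
```

```text
tcp [0.4305 0.1749 0.1487] yaw 3.1289 gw 0.496 [-0.3 -0.7 -0.7] cas [-0.1857 -0.0356]
  nose -0.0263 -0.0526 120 -0.038 -0.058 -0.0162 -0.047
  nose -0.0265 -0.0005 116 -0.0372 -0.0064 -0.0168 0.0053
[361.70324635 143.91392556] [319.5627756  152.21474835]
[227.31348031 236.43049203] [239.53587959 232.42355691]
```

View pics/c11.png

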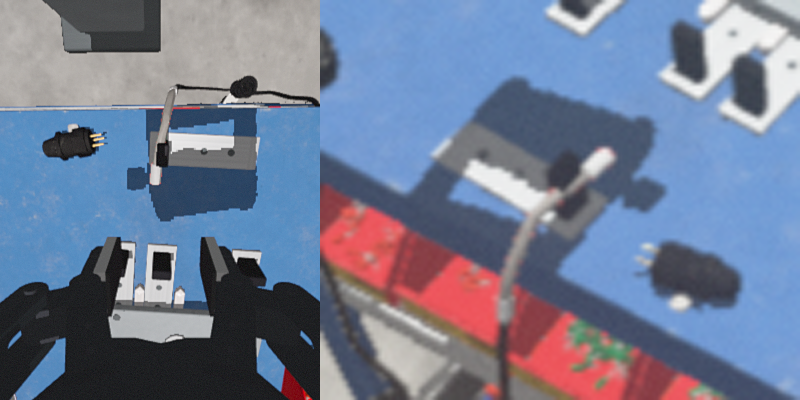

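Probe cable: in the wrist crop it runs along x just on the -y side of B's tab, with its tip at full-frame pixel (315,183). In the scene its tip is at (252,229), bridging above the trolley. I triangulate it and B.

Run:
```python
from rel import *
o,d=wgrab(); s=grab('scene')[1]
sc=lambda a,b:((a-320)/4+180,b/4+190)
print('tip',tri([ray(d,(315,182)),ray(s,sc(608,155))]), 'tip centre bend',tri([ray(d,(331,95)),ray(s,sc(528,235))]))
print('probe by heights',[ (z,onz(d,(315,183),z)[:2].round(3)) for z in(.006,.03,.05,.07)])
print('tab top-ish px wrist (322,153): ',[onz(d,(322,153),z)[:2].round(3) for z in(.006,.03,.05)],'scene',tri([ray(d,(322,153)),ray(s,sc(565,180))]))
print('B plate',plate(d,(300,130,430,175)))
g=d['color']
for v in (140,150,160,170): print(v,[int(x) for x in g[v,300:340:2].mean(1)])
```

```text
tip [0.43268744 0.16766906 0.02807686] tip centre bend [0.3519556  0.17865491 0.02972652]
probe by heights [(0.006, array([0.438, 0.168])), (0.03, array([0.432, 0.168])), (0.05, array([0.426, 0.169])), (0.07, array([0.421, 0.169]))]
tab top-ish px wrist (322,153):  [array([0.404, 0.176]), array([0.4  , 0.176]), array([0.397, 0.176])] scene [0.40051335 0.17562738 0.0338876 ]
B plate (array([0.4045, 0.222 ]), array([0.1204, 0.0487]), 1.555)
140 [143, 143, 147, 73, 68, 112, 116, 114, 118, 169, 184, 162, 156, 72, 155, 236, 230, 229, 228, 228]
150 [142, 145, 145, 148, 75, 113, 112, 116, 172, 14, 27, 27, 32, 64, 47, 109, 234, 228, 208, 210]
160 [145, 144, 142, 144, 143, 116, 112, 159, 69, 25, 24, 21, 26, 15, 64, 116, 111, 114, 113, 114]
170 [69, 62, 66, 144, 66, 109, 197, 212, 218, 210, 181, 75, 72, 69, 67, 71, 72, 70, 71, 68]
```

The probe lies at z of about 0.03 against the tab's -y side. I grip B's tab high, above the probe, then slide it +y clear and regrip.

Request:
drive_tool(
  steps=[-1.5,0.05,0,0,-0.2,-1.5,0.05,-2,0,-0.2,0,0,-4,0,-0.2,0,0,-4,0,-0.2,0,0,-2.5,0,-0.2,0,0,-1.3,0,-0.2,0,0,0,0,-0.2],
)

```text
clock: 20.12
eef_pos: [0.3971, 0.1754, 0.0079]
tcp_rot: [-3.141, -0.005, 3.127]
ft_force: [-0.5, -0.1, 0.2]
grip_width: 0.4
finger_force: 0.0
```

Request:
drive_tool(
  steps=[0,0,0,0,-1,0,0,0,0,-1,0,0,0,0,-1,0,0,0,0,-1],
  grip_force=60,
)

```text
clock: 20.45
eef_pos: [0.3995, 0.1759, 0.0115]
tcp_rot: [3.141, 0.003, 3.128]
ft_force: [-0.4, -0.6, -1.3]
grip_width: 0.113
finger_force: 60.7
```

Request:
drive_tool(
  steps=[0.2,0.8,0,0,-1,0.3,1.2,0,0,-1,0.3,1.3,0,0,-1,0.2,0.7,0,0,-1,0,0,0,0,-1,0,0,0,0,-0.2,0,0,0,0,-0.2],
)

```text
clock: 21.03
eef_pos: [0.4083, 0.2156, 0.0105]
tcp_rot: [-3.141, -0.0, 3.128]
ft_force: [-0.8, 0.3, -0.1]
grip_width: 0.383
finger_force: 0.0
```

Request:
drive_tool(
  steps=[0,0,-0.7,0,-0.2,0,0,-0.6,0,-0.2,0,0,0,0,-1,0,0,0,0,-1,0,0,0,0,-1,0,0,0,0,-1],
)

```text
clock: 21.53
eef_pos: [0.4085, 0.2156, -0.0028]
tcp_rot: [-3.141, -0.0, 3.128]
ft_force: [-0.3, 0.6, -1.5]
grip_width: 0.125
finger_force: 59.3
```

Request:
drive_tool(
  steps=[0,0.6,0.15,-0.1,-1,0,0.6,0,-0.12,-1,0,0.6,0,-0.12,-1,0,0.5,0,-0.12,-1,0,0,0,-0.12,-1,0,0,0,-0.12,-1,0,0,0,-0.12,-1,0,0,0,-0.12,-1],
)

```text
clock: 22.2
eef_pos: [0.4086, 0.2388, -0.0011]
tcp_rot: [-3.141, -0.0, 2.182]
ft_force: [0.9, 0.2, -1.2]
grip_width: 0.125
finger_force: 59.3
```

Request:
drive_tool(
  steps=[0,0,0,-0.12,-1,0,0,0,-0.12,-1,0,0,0,-0.12,-1,0,0,0,-0.12,-1,0,0,0,-0.12,-1,0,0,0,-0.1,-1,0.3,0,0,0,-1,0,0,0,0,-1],
)

```text
clock: 22.87
eef_pos: [0.4125, 0.2389, -0.0011]
tcp_rot: [3.14, -0.0, 1.49]
ft_force: [0.7, 0.1, -0.7]
grip_width: 0.125
finger_force: 59.3
```

Request:
drive_tool(
  steps=[1,-0.08,0,0,-1,1,-0.08,0,0,-1,1,-0.09,0,0,-1,1,-0.08,0,0,-1,0.7,-0.06,0,0,-1,0,0,0,0,-1],
)

```text
clock: 23.37
eef_pos: [0.462, 0.2349, -0.0009]
tcp_rot: [3.138, -0.001, 1.487]
ft_force: [-0.2, 0.0, -1.7]
grip_width: 0.122
finger_force: 59.3
```

Run:
```python
from rel import *
o,d=rep('w12.png')
a,b,p,q=bladefront(d,(385,190,478,272)); print('edges slope',a[0],b[0],p,q,'centre',(p+q)[1]/2)
```

```text
tcp [ 0.462   0.2349 -0.0009] yaw 1.4869 gw 0.122 [-0.2  0.  -1.7] cas [-0.1592  0.0268]
  nose -0.0247 -0.0515 311 -0.0361 -0.058 -0.0162 -0.0465
edges slope -0.010004079622093912 0.00326136289392413 [-0.09190379  0.04081806] [-0.08742104  0.00180646] centre 0.021312260768944578
```

Run:
```python
from rel import *
o,d=wgrab(); h=cv2.cvtColor(d['color'],cv2.COLOR_RGB2HSV); m=((h[:,:,1]<60)&(h[:,:,2]>85))
for u in range(370,520,12):
    vs=np.where(m[185:285,u])[0]+185
    runs=np.split(vs,np.where(np.diff(vs)>1)[0]+1); print(u,[(int(r[0]),int(r[-1]),*[cf(onz(d,(u,e),.006))[1].round(4) for e in(r[0]-.5,r[-1]+.5)]) for r in runs if len(r)>2])
```

```text
370 [(210, 263, np.float64(0.0404), np.float64(0.0025))]
382 [(210, 264, np.float64(0.0404), np.float64(0.0017))]
394 [(210, 233, np.float64(0.0403), np.float64(0.0241)), (245, 264, np.float64(0.0163), np.float64(0.0017))]
406 [(210, 264, np.float64(0.0403), np.float64(0.0017))]
418 [(210, 264, np.float64(0.0403), np.float64(0.0017)), (275, 284, np.float64(-0.0059), np.float64(-0.0137))]
430 [(202, 206, np.float64(0.0455), np.float64(0.0423)), (210, 264, np.float64(0.0403), np.float64(0.0016)), (276, 284, np.float64(-0.0067), np.float64(-0.0137))]
442 [(210, 264, np.float64(0.0403), np.float64(0.0016)), (275, 284, np.float64(-0.006), np.float64(-0.0137))]
454 [(210, 264, np.float64(0.0403), np.float64(0.0016)), (275, 284, np.float64(-0.006), np.float64(-0.0137))]
466 [(210, 264, np.float64(0.0403), np.float64(0.0016)), (276, 284, np.float64(-0.0067), np.float64(-0.0137))]
478 [(211, 262, np.float64(0.0396), np.float64(0.0031)), (275, 284, np.float64(-0.006), np.float64(-0.0138))]
490 [(211, 215, np.float64(0.0396), np.float64(0.0363)), (276, 284, np.float64(-0.0068), np.float64(-0.0138))]
502 [(276, 284, np.float64(-0.0068), np.float64(-0.0138))]
514 [(254, 284, np.float64(0.0097), np.float64(-0.0138))]
```

Request:
drive_tool(
  steps=[0,0,-0.15,0,-1,0,0,-0.15,0,-1,0,0,0,0,-1],
)

```text
clock: 23.72
eef_pos: [0.4578, 0.2347, -0.0032]
tcp_rot: [-3.141, 0.0, 1.488]
ft_force: [-1.3, -1.3, 7.5]
grip_width: 0.125
finger_force: 60.5
```

Run:
```python
from rel import *
o,d=rep('w13.png')
a,b,p,q=bladefront(d,(385,190,478,272)); print('edges slope',a[0],b[0],p,q,'centre',(p+q)[1]/2)
s=grab('scene')[1]
cv2.imwrite('pics/c13.png',cv2.hconcat([d['color'][150:310,280:580],cv2.resize(s['color'][155:235,190:310],(240,160),interpolation=cv2.INTER_CUBIC)])[:,:,::-1])
a=cv2.imread('pics/c13.png');cv2.imwrite('pics/c13.png',cv2.resize(a,(800,237)))
```

```text
tcp [ 0.4578  0.2347 -0.0032] yaw 1.4884 gw 0.125 [-1.3 -1.3  7.5] cas [-0.1634  0.0263]
  nose -0.025 -0.052 350 -0.0373 -0.0583 -0.0155 -0.0469
edges slope -0.0008488707965358996 0.005337220775671543 [-0.09710769  0.04086794] [-0.09266732  0.00291771] centre 0.021892827015173047
```

View pics/c13.png

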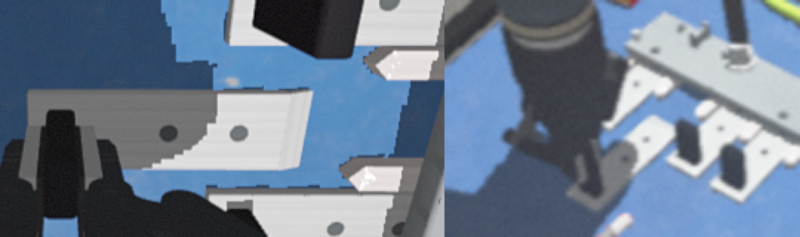

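The blade sits about 4 mm towards -Y of the bay centre: its rows average 129, against 118 midway between the noses. I shift +0.4 cm and insert.

Request:
drive_tool(
  steps=[0,0.4,0.1,0,-1,1,-0.08,0,0,-1,1,-0.08,0,0,-1,0,0,0,0,-1],
)

```text
clock: 24.15
eef_pos: [0.4828, 0.2377, -0.003]
tcp_rot: [3.136, -0.002, 1.487]
ft_force: [0.2, 0.9, -1.2]
grip_width: 0.127
finger_force: 59.3
```

Run:
```python
from rel import *
o,d=rep()
a,b,p,q=bladefront(d,(385,190,478,272)); print('edges slope',a[0],b[0],p,q,'centre',(p+q)[1]/2)
```

```text
tcp [ 0.4828  0.2377 -0.003 ] yaw 1.4874 gw 0.127 [ 0.2  0.9 -1.2] cas [-0.1388  0.0313]
edges slope -0.010640856518818935 -0.04026544652921157 [-0.07222642  0.0455254 ] [-0.06776104  0.00701722] centre 0.0262713139541203
```

Request:
drive_tool(
  steps=[1,-0.08,0,0,-1,1,-0.08,0,0,-1,1,-0.09,0,0,-1,1,-0.08,0,0,-1,0.9,-0.07,0,0,-1,0.5,-0.04,0,0,-1,0.4,-0.03,0,0,-1,0.4,-0.04,0,0,-1],
)

```text
clock: 24.87
eef_pos: [0.5387, 0.2322, -0.0032]
tcp_rot: [-3.136, 0.001, 1.487]
ft_force: [-10.9, 3.3, 10.8]
grip_width: 0.126
finger_force: 61.1
```

Request:
drive_tool(
  steps=[0.4,-0.03,0,0,-1,0.2,0,0,0,-1,0,0,0,0,-1],
)

```text
clock: 25.12
eef_pos: [0.5383, 0.2321, -0.0032]
tcp_rot: [-3.126, 0.002, 1.487]
ft_force: [-14.2, 3.2, 13.2]
grip_width: 0.124
finger_force: 61.5
```

B is at its stop (X of about -0.083). I release, rise, and go look at the lever from straight above.

Request:
drive_tool(
  steps=[-1,0.07,0,0,-0.2,0,0,0,0,-0.2,0,0,0,0,-0.2,0,0,3,0,-0.2,0,0,4,0,-0.2,0,0,4,0,-0.2,0,0,4,0,-0.2,0,-1,0.5,0,-0.2],
)

```text
clock: 25.78
eef_pos: [0.5433, 0.2247, 0.1595]
tcp_rot: [3.125, -0.005, 1.489]
ft_force: [2.0, 0.6, -0.5]
grip_width: 0.402
finger_force: 0.0
```

Request:
drive_tool(
  steps=[2,-2,0,0,-0.2,2,-2,0,0,-0.2,2,-2,0,0,-0.2,2,-2,0,0,-0.2,2,-2,0,0,-0.2,1,-0.6,0,0,-0.2,0,0,0,0,-0.2,0,0,0,0,-0.2],
)

```text
clock: 26.45
eef_pos: [0.6466, 0.1164, 0.1512]
tcp_rot: [-3.14, -0.0, 1.487]
ft_force: [-0.7, 0.2, 0.1]
grip_width: 0.4
finger_force: 0.0
```

```bash
cat > lev.py <<'E'
from rel import *
def lever(d,guess,V=60,r=40):
    p=proj(d,guess).astype(int); g=d['color'].max(2); m=(g<V).astype(np.uint8)
    n,l,st,c=cv2.connectedComponentsWithStats(m); q=l[max(p[1]-r,0):p[1]+r,p[0]-r:p[0]+r]; b=np.bincount(q[q>0]); lab=b.argmax()
    ct=cv2.findContours((l==lab).astype(np.uint8),cv2.RETR_EXTERNAL,cv2.CHAIN_APPROX_NONE)[0][0]
    return p,st[lab],c[lab],cv2.minAreaRect(ct),(l==lab)
E
python3 - <<'E'
from lev import *
o,d=rep('w14.png')
import pickle; pickle.dump((o,d),open('w14.pkl','wb'))
L=(.6524,.1922)
print(proj(d,(*L,.115)),proj(d,(*L,.051)))
p,st,c,r,m=lever(d,(*L,.115)); print(st,c,r)
u0,v0=p-28; 
g=d['color'].max(2)[v0:v0+56,u0:u0+56][::2,::2]
for row in g: print(''.join(' .:-=+*#%@'[min(9,int(x)//26)] for x in row))
t=grab('top')[1];s=grab('scene')[1]
x=np.array([np.cos(YAW),np.sin(YAW)]);y=np.array([-x[1],x[0]])
for n,q in(('s',s),('t',t)):
    for Y in(.078,.026,-.026,-.078):
        out=[]
        for X in np.arange(-.11,-.078,.002):
            X2=O+X*x+(Y+.015)*y; u=proj(q,[*X2,.006]).round().astype(int); cc=q['color'][u[1],u[0]]; out.append(int(cc[2])-int(cc[0]))
        print(n,Y,out)
E
```

```text
tcp [0.6466 0.1164 0.1512] yaw 1.4865 gw 0.4 [-0.7  0.2  0.1] cas [ 0.0345 -0.076 ]
  nose -0.0279 -0.1045 168 -0.0391 -0.1107 -0.0192 -0.0985
  nose -0.0492 -0.0937 267 -0.0857 -0.0961 -0.0199 -0.0901
  nose -0.0349 -0.0641 150 -0.0477 -0.0679 -0.0196 -0.0611
  nose -0.0327 -0.0523 95 -0.039 -0.0578 -0.0278 -0.0467
  nose -0.0278 -0.0003 218 -0.0385 -0.0066 -0.0184 0.0054
  nose -0.0275 0.0517 241 -0.0386 0.0462 -0.0184 0.057
[321.26054631 103.76849864] [321.12402309 103.46166903]
[301  83  27  32 537] [313.95344507  99.01489758] ((313.95587158203125, 99.42647552490234), (29.84075355529785, 19.036340713500977), 59.036251068115234)
====================-=======
====================-=======
====================-=======
====================-=======
=========-:-========-=======
=======-. ..:=======-=======
======:......=======-=======
====-. ..... :++====-=======
====. ....... =+====-=======
====...........++===-=======
====...........-+===-=======
====: ..........=+==========
=====.......... :+==========
=====-...........===========
======:..........-+=========
=======........  .=======
[... 233 characters left out ...]
==
====================-=======
========-==-========-=======
====-=====-=-======-========
-=--======-=================
s 0.078 [97, 98, 99, 99, 97, 97, 54, 54, 8, 17, 5, 28, 28, 17, 45, 21]
s 0.026 [99, 98, 96, 95, 89, 83, 40, 40, 37, 8, 26, 4, 4, 13, 13, 25]
s -0.026 [38, 39, 39, 38, 38, 30, 30, 30, 19, 19, 17, 17, 19, 19, 20, 20]
s -0.078 [36, 36, 35, 35, 33, 26, 19, 19, 16, 16, 17, 17, 9, 19, 13, 24]
t 0.078 [24, 25, 28, 24, 25, 25, 24, 24, 25, 25, 21, 20, 20, 16, 16, 21]
t 0.026 [29, 26, 26, 32, 26, 26, 26, 26, 23, 23, 20, 20, 25, 24, 24, 24]
t -0.026 [29, 26, 26, 26, 26, 28, 26, 26, 27, 25, 23, 23, 25, 25, 22, 20]
t -0.078 [28, 27, 27, 28, 28, 31, 31, 26, 30, 30, 26, 26, 24, 24, 21, 21]
```

The blades' tails all agree. The lever blob at (314,99) has its long side at 59° in the image, which gives a fold direction of about 2.03 rad and a bolt at about 0.68 rad. Its closing angle should be about 0.457, so I turn +0.54 and move over it.

Request:
drive_tool(
  steps=[0.1,1.6,0,0.11,0,0.1,1.5,0,0.11,0,0.1,1.5,0,0.11,0,0.1,1.5,0,0.11,0,0.1,1.5,0,0.1,0,0,0,0,0,0,0,0,0,0,0],
)

```text
clock: 27.18
eef_pos: [0.6505, 0.194, 0.152]
tcp_rot: [-3.141, 0.0, 2.028]
ft_force: [-0.8, 0.2, -0.5]
grip_width: 0.499
finger_force: 0.0
```

Run:
```python
from lev import *
o,d=rep('w15.png')
p,st,c,r,m=lever(d,(.6515,.1922,.11),r=12,V=50); print(p,st,c,r)
u0,v0=p-[40,50]
g=d['color'].max(2)[v0:v0+90,u0:u0+90][::2,::2]
for row in g: print(''.join(' .:-=+*#%@'[min(9,int(x)//26)] for x in row))
```

```text
tcp [0.6505 0.194  0.152 ] yaw 2.0284 gw 0.499 [-0.8  0.2 -0.5] cas [0.032  0.0017]
  nose -0.0265 -0.1049 166 -0.0384 -0.1113 -0.0163 -0.0986
  nose -0.0263 -0.0526 178 -0.0383 -0.0586 -0.016 -0.0466
  nose -0.0262 0.0513 247 -0.0381 0.0447 -0.0155 0.0578
  nose -0.0262 0.1046 236 -0.0379 0.0985 -0.0154 0.11
  nose -0.0033 0.1072 137 -0.0137 0.1028 0.0129 0.1104
[322 207] [312 179  16  32 477] [319.55555556 195.30188679] ((319.5, 194.5), (31.0, 15.0), 90.0)
========-===================-====--==========
-========================-=======-===========
=================================-===========
===========================-==---============
==============================---============
===-======-=======+++======-==--=============
=-===============++++++======--==============
=--===========================-==============
==-=========-=============-=--==============-
==-=-======================--===============-
===-=======================--================
#*#*=-==========-::.::=====-===============-%
#####*=--=======   .  .=====-===============%
#####%%*=---==== . . . ================
[... 732 characters left out ...]
##########
###############*#############################
##############*#################%############
###########################%#################
#############*###############################
#############################################
################################%############
#############################################
#############################################
#############################################
##*=*####*##############################%%%##
#*===###################################::===
#+===###*##############################* .===
##++*##*###############################+ .:==
#######################################+...==
######*################################=...==
```

The lever now appears square to the image (width along the columns, centred at column 319.5), so the orientation is right. I descend and grip.

Request:
drive_tool(
  steps=[0.1,-0.15,-3,0,0,0,0,-3.5,0,0,0,0,-3,0,0,0,0,-1.5,0,0,0,0,0,0,0,0,0,0,0,-1,0,0,0,0,-1,0,0,0,0,-1],
  grip_force=60,
)

```text
clock: 27.9
eef_pos: [0.6525, 0.19, 0.0438]
tcp_rot: [-3.141, 0.001, 2.028]
ft_force: [-2.8, -2.7, -1.9]
grip_width: 0.153
finger_force: 58.3
```

Request:
drive_tool(
  steps=[0,0,0,0,-1,0,0,0,0,-1],
)

```text
clock: 28.07
eef_pos: [0.6525, 0.1901, 0.0437]
tcp_rot: [-3.141, 0.001, 2.028]
ft_force: [-3.8, -3.5, 5.2]
grip_width: 0.156
finger_force: 59.4
```

Request:
drive_tool(
  steps=[0,0,-0.01,-0.11,-1,0,0,-0.01,-0.11,-1,0,0,-0.01,-0.11,-1,0,0,-0.01,-0.11,-1,0,0,-0.01,-0.11,-1,0,0,-0.01,-0.11,-1,0,0,-0.01,-0.11,-1,0,0,-0.01,-0.11,-1],
)

```text
clock: 28.73
eef_pos: [0.6503, 0.1899, 0.0428]
tcp_rot: [-3.138, 0.004, 1.143]
ft_force: [-8.1, -3.3, 8.4]
grip_width: 0.154
finger_force: 59.9
```

Run:
```python
from rel import *
o,d=rep(); print(o['moment'],o['joint_pos'])
```

```text
tcp [0.6503 0.1899 0.0428] yaw 1.1434 gw 0.154 [-8.1 -3.3  8.4] cas [ 0.0321 -0.0025]
[-0.85174548  1.32633499  0.17946776] [ 0.12039827  0.78505055  1.39998977 -0.00222713  0.96140899  0.5491232 ]
```

Request:
drive_tool(
  steps=[-0.1,0,-0.01,-0.11,-1,0,0,-0.02,-0.11,-1,0,0,-0.01,-0.11,-1,0,0,-0.02,-0.11,-1,0,0,-0.01,-0.11,-1,0,0,-0.01,-0.11,-1,0,0,-0.01,-0.11,-1,0,0,-0.01,-0.11,-1],
)

```text
clock: 29.45
eef_pos: [0.6485, 0.1914, 0.042]
tcp_rot: [-3.14, 0.006, 0.263]
ft_force: [-8.2, -2.4, 10.7]
grip_width: 0.158
finger_force: 60.0
```

Request:
drive_tool(
  steps=[0,0,-0.01,-0.11,-1,0,0,-0.01,-0.11,-1,0,0,-0.01,-0.11,-1,0,0,-0.01,-0.11,-1,0,0,-0.01,-0.11,-1,0,0,-0.01,-0.11,-1,0,0,-0.01,-0.11,-1,0,0,-0.01,-0.11,-1],
)

```text
clock: 30.12
eef_pos: [0.6486, 0.1936, 0.0412]
tcp_rot: [3.141, 0.006, -0.618]
ft_force: [-6.7, 4.5, 9.5]
grip_width: 0.156
finger_force: 59.9
```

Request:
drive_tool(
  steps=[0,0,-0.01,-0.11,-1,0,0,-0.01,-0.11,-1,0,0,-0.01,-0.11,-1,0,0,0,0,-1],
)

```text
clock: 30.45
eef_pos: [0.6492, 0.1942, 0.0409]
tcp_rot: [3.141, 0.006, -0.947]
ft_force: [-6.5, 4.8, 7.4]
grip_width: 0.158
finger_force: 59.6
```

Run:
```python
from rel import *
o,d=rep(); print(o['moment'],o['joint_pos'])
```

```text
tcp [0.6492 0.1942 0.0409] yaw -0.9469 gw 0.158 [-6.5  4.8  7.4] cas [0.0307 0.0018]
  nose -0.0162 -0.1119 102 -0.0201 -0.1155 -0.0126 -0.1082
  nose -0.0295 -0.1046 321 -0.039 -0.1105 -0.0228 -0.0987
  nose -0.0293 -0.0526 266 -0.0386 -0.0585 -0.0227 -0.0466
  nose -0.027 -0.0005 160 -0.0319 -0.0065 -0.0225 0.0054
  nose -0.0283 0.0106 84 -0.034 0.0067 -0.0226 0.0166
  nose -0.0294 0.0595 119 -0.0381 0.0522 -0.0223 0.0636
  nose -0.0449 0.0886 299 -0.065 0.0823 -0.0231 0.0929
[ 0.80881366  1.41856666 -0.15706586] [0.12379587 0.78686131 1.40274235 0.00584614 0.95512991 2.63813853]
```

First stroke: about 2.98 rad, so the bolt is at about 3.66. I release, rise, turn back by π and regrip.

Request:
drive_tool(
  steps=[0,0,0,0,0,0,0,0,0,0,0,0,3,0,0,0,0,3,0,0,0,0,0,0.12,0,0,0,0,0.12,0,0,0,0,0.12,0,0,0,0,0.12,0],
)

```text
clock: 31.17
eef_pos: [0.6532, 0.191, 0.0999]
tcp_rot: [-3.14, -0.003, -0.457]
ft_force: [0.6, 0.2, -0.4]
grip_width: 0.504
finger_force: 0.0
```

Request:
drive_tool(
  steps=[0,0,0,0.12,0,0,0,0,0.12,0,0,0,0,0.12,0,0,0,0,0.12,0,0,0,0,0.12,0,0,0,0,0.12,0,0,0,0,0.12,0,0,0,0,0.12,0],
)

```text
clock: 31.83
eef_pos: [0.6531, 0.1909, 0.0995]
tcp_rot: [3.141, -0.003, 0.503]
ft_force: [-1.3, 1.0, 0.5]
grip_width: 0.499
finger_force: 0.0
```

Request:
drive_tool(
  steps=[0,0,0,0.12,0,0,0,0,0.12,0,0,0,0,0.12,0,0,0,0,0.12,0,0,0,0,0.12,0,0,0,0,0.12,0,0,0,0,0.12,0,0,0,0,0.12,0],
)

```text
clock: 32.5
eef_pos: [0.6531, 0.1909, 0.0994]
tcp_rot: [3.139, -0.001, 1.463]
ft_force: [-0.0, -0.6, -0.6]
grip_width: 0.497
finger_force: 0.0
```

Request:
drive_tool(
  steps=[0,0,0,0.12,0,0,0,0,0.12,0,0,0,0,0.12,0,0,0,0,0.12,0,0,0,0,0.12,0,0,0,0,0.12,0,0,0,0,0.02,0,0,0,0,0,0],
)

```text
clock: 33.17
eef_pos: [0.6526, 0.191, 0.0993]
tcp_rot: [3.14, 0.001, 2.195]
ft_force: [0.1, 0.8, -0.6]
grip_width: 0.506
finger_force: 0.0
```

Run:
```python
from lev import *
o,d=rep('w16.png'); print(o['joint_pos'][5])
p,st,c,r,m=lever(d,(.6505,.1922,.10),r=12,V=50); print(p,st,c,r)
ys,xs=np.where(m)
for v in range(ys.min(),ys.max()+1,4): print(v,xs[ys==v].min(),xs[ys==v].max())
```

```text
tcp [0.6526 0.191  0.0993] yaw 2.1954 gw 0.506 [ 0.1  0.8 -0.6] cas [ 0.0343 -0.0012]
  nose -0.0014 -0.124 41 -0.0054 -0.1274 0.0026 -0.1206
  nose -0.0265 -0.1045 238 -0.0388 -0.1109 -0.0163 -0.0983
  nose -0.0263 -0.0522 260 -0.0386 -0.0584 -0.0159 -0.0461
  nose -0.004 -0.0048 41 -0.0112 -0.0076 0.0012 0.0001
  nose -0.0268 0.0005 258 -0.0384 -0.0061 -0.0158 0.0058
  nose -0.0261 0.0516 355 -0.0385 0.0452 -0.0154 0.0579
  nose -0.0316 0.0634 391 -0.0522 0.0594 -0.0155 0.0692
  nose -0.0043 0.1022 272 -0.0132 0.0949 0.0183 0.1107
  nose -0.0005 0.1092 80 -0.0051 0.1055 0.0038 0.1128
-0.5039720451603924
[320 224] [ 309  191   21   58 1081] [319.35245143 220.56336725] ((319.0, 219.5), (57.0, 20.0), 90.0)
191 314 324
195 311 327
199 311 327
203 311 328
207 311 328
211 310 329
215 311 328
219 310 328
223 310 329
227 310 329
231 310 329
235 310 329
239 310 329
243 310 329
247 311 328
```

Request:
drive_tool(
  steps=[-0.25,0.1,-2.5,0,0,0,0,-2.3,0,0,0,0,-1.0,0,0,0,0,0,0,0,0,0,0,0,-1,0,0,0,0,-1,0,0,0,0,-1,0,0,0,0,-1],
)

```text
clock: 33.88
eef_pos: [0.6507, 0.1923, 0.0425]
tcp_rot: [3.138, 0.002, 2.198]
ft_force: [0.8, 0.4, 0.5]
grip_width: 0.156
finger_force: 59.5
```

Request:
drive_tool(
  steps=[0,0,-0.01,-0.11,-1,0,0,-0.01,-0.11,-1,0,0,-0.01,-0.11,-1,0,0,-0.01,-0.11,-1,0,0,-0.01,-0.11,-1,0,0,-0.01,-0.11,-1,0,0,-0.01,-0.11,-1,0,0,-0.01,-0.11,-1],
)

```text
clock: 34.55
eef_pos: [0.6508, 0.1924, 0.0417]
tcp_rot: [3.138, -0.001, 1.313]
ft_force: [0.9, -0.3, 0.6]
grip_width: 0.156
finger_force: 59.6
```

Request:
drive_tool(
  steps=[0,0,-0.01,-0.11,-1,0,0,-0.01,-0.11,-1,0,0,-0.01,-0.11,-1,0,0,-0.01,-0.11,-1,0,0,-0.01,-0.11,-1,0,0,-0.01,-0.11,-1,0,0,-0.01,-0.11,-1,0,0,-0.01,-0.11,-1],
)

```text
clock: 35.22
eef_pos: [0.6508, 0.1924, 0.0409]
tcp_rot: [3.14, -0.004, 0.433]
ft_force: [1.8, 0.5, 0.7]
grip_width: 0.155
finger_force: 59.6
```

Request:
drive_tool(
  steps=[0,0,-0.01,-0.11,-1,0,0,-0.01,-0.11,-1,0,0,-0.01,-0.11,-1,0,0,-0.01,-0.11,-1,0,0,-0.01,-0.11,-1,0,0,-0.01,-0.11,-1,0,0,-0.01,-0.11,-1,0,0,-0.01,-0.11,-1],
)

```text
clock: 35.88
eef_pos: [0.6508, 0.1924, 0.0401]
tcp_rot: [-3.139, -0.003, -0.447]
ft_force: [1.4, 0.0, 0.8]
grip_width: 0.154
finger_force: 59.6
```

Request:
drive_tool(
  steps=[0,0,-0.01,-0.11,-1,0,0,-0.01,-0.11,-1,0,0,-0.01,-0.11,-1,0,0,-0.01,-0.11,-1,0,0,-0.01,-0.1,-1,0,0,0,0,-1],
)

```text
clock: 36.38
eef_pos: [0.6508, 0.1923, 0.0396]
tcp_rot: [-3.138, -0.002, -0.984]
ft_force: [1.9, 0.1, 1.6]
grip_width: 0.153
finger_force: 59.7
```

Run:
```python
from rel import *
o=sensors.get_obs(); print(o['moment'],o['joint_pos'],o['ft_force'])
```

```text
[ 0.05830722 -0.14469128 -0.14166358] [1.22978955e-01 7.87527886e-01 1.40627884e+00 2.08300052e-04
 9.43806920e-01 2.67791611e+00] [1.90008972 0.07637455 1.6403328 ]
```

Request:
drive_tool(
  steps=[0,0,0,0,0,0,0,0,0,0,0,0,3,0,0,0,0,3,0,0,0,0,0,0.12,0,0,0,0,0.12,0,0,0,0,0.12,0,0,0,0,0.12,0],
)

```text
clock: 37.05
eef_pos: [0.6487, 0.192, 0.0984]
tcp_rot: [3.141, 0.0, -0.495]
ft_force: [-0.6, -0.2, -0.1]
grip_width: 0.499
finger_force: 0.0
```

Request:
drive_tool(
  steps=[0,0,0,0.12,0,0,0,0,0.12,0,0,0,0,0.12,0,0,0,0,0.12,0,0,0,0,0.12,0,0,0,0,0.12,0,0,0,0,0.12,0,0,0,0,0.12,0],
)

```text
clock: 37.72
eef_pos: [0.6485, 0.192, 0.0979]
tcp_rot: [-3.141, 0.001, 0.465]
ft_force: [-0.2, 0.3, -1.1]
grip_width: 0.499
finger_force: 0.0
```

Request:
drive_tool(
  steps=[0,0,0,0.12,0,0,0,0,0.12,0,0,0,0,0.12,0,0,0,0,0.12,0,0,0,0,0.12,0,0,0,0,0.12,0,0,0,0,0.12,0,0,0,0,0.12,0],
)

```text
clock: 38.38
eef_pos: [0.6486, 0.192, 0.0979]
tcp_rot: [-3.14, 0.0, 1.425]
ft_force: [-0.7, 1.2, -0.5]
grip_width: 0.502
finger_force: 0.0
```

Request:
drive_tool(
  steps=[0,0,0,0.12,0,0,0,0,0.12,0,0,0,0,0.12,0,0,0,0,0.12,0,0,0,0,0.12,0,0,0,0,0.12,0,0,0,0,0.02,0,0,0,0,0,0],
)

```text
clock: 39.05
eef_pos: [0.6488, 0.192, 0.098]
tcp_rot: [-3.141, -0.0, 2.157]
ft_force: [0.5, 0.1, 0.7]
grip_width: 0.503
finger_force: 0.0
```

Request:
drive_tool(
  steps=[-0.1,0,-2.5,0,0,0,0,-2.3,0,0,0,0,-1.0,0,0,0,0,0,0,0,0,0,0,0,-1,0,0,0,0,-1,0,0,0,0,-1,0,0,0,0,-1],
)

```text
clock: 39.72
eef_pos: [0.6501, 0.1927, 0.0416]
tcp_rot: [3.137, 0.002, 2.157]
ft_force: [2.2, 1.5, -0.5]
grip_width: 0.153
finger_force: 60.7
```

Request:
drive_tool(
  steps=[0,0,-0.01,-0.11,-1,0,0,-0.01,-0.11,-1,0,0,-0.01,-0.11,-1,0,0,-0.01,-0.11,-1,0,0,-0.01,-0.11,-1,0,0,-0.01,-0.05,-1,0,0,0,0,-1],
)

```text
clock: 40.3
eef_pos: [0.6504, 0.1929, 0.0411]
tcp_rot: [3.136, -0.002, 1.557]
ft_force: [4.3, 2.0, 1.4]
grip_width: 0.155
finger_force: 60.9
```

Run:
```python
from rel import *
o=sensors.get_obs(); print(o['moment'],o['joint_pos'],o['ft_force'],o['tcp_rot'])
```

```text
[ 0.45744097 -0.49259469 -0.05033319] [1.23609821e-01 7.84737722e-01 1.40773977e+00 9.82574345e-04
 9.43682944e-01 1.37014928e-01] [4.29578194 1.97937146 1.36165265] [ 3.13632066e+00 -1.53318368e-03  1.55682084e+00]
```

Request:
drive_tool(
  steps=[0,0,-0.01,-0.05,-1,0,0,0,-0.05,-1,0,0,0,0,-1],
)

```text
clock: 40.55
eef_pos: [0.6504, 0.1929, 0.0409]
tcp_rot: [3.136, -0.002, 1.46]
ft_force: [3.2, 4.2, 1.7]
grip_width: 0.154
finger_force: 61.1
```

Request:
drive_tool(
  steps=[0,0,0,-0.06,-1,0,0,0,-0.06,-1,0,0,0,0,-1,0,0,0,0,-1],
)

```text
clock: 40.88
eef_pos: [0.6504, 0.1925, 0.041]
tcp_rot: [3.136, -0.001, 1.345]
ft_force: [3.6, 3.1, 4.2]
grip_width: 0.155
finger_force: 86.6
```

Run:
```python
from rel import *
o=sensors.get_obs(); print(o['moment'],o['joint_pos'],o['ft_force'],o['tcp_rot'])
```

```text
[ 0.49886823 -0.68869571  1.5642942 ] [ 1.23880801e-01  7.84785930e-01  1.40787190e+00 -1.11230751e-03
  9.43622462e-01  3.50707598e-01] [3.58173661 3.08440816 4.21947762] [ 3.13629332e+00 -9.75970386e-04  1.34462249e+00]
```

The moment rose to 1.56 N m at yaw 1.345, so the hard stop is reached. I release, rise, move to the lever's -y side and close the fingers.

Request:
drive_tool(
  steps=[0,0,0,0,-0.3,0,0,0,0,0,0,0,0,0,0,0,0,3,0,0,0,0,3.5,0,0,0,0,0,0.07,0,0,0,0,0.07,0,0,0,0,0,0],
)

```text
clock: 41.55
eef_pos: [0.6469, 0.1915, 0.1043]
tcp_rot: [-3.139, 0.0, 1.478]
ft_force: [-0.7, 0.2, -0.5]
grip_width: 0.501
finger_force: 0.0
```

Run:
```python
from lev import *
o,d=rep('w17.png')
p,st,c,r,m=lever(d,(.6515,.1922,.10),r=12,V=50); print(p,st,c,r)
ys,xs=np.where(m)
for v in range(ys.min(),ys.max()+1,8): print(v,xs[ys==v].min(),xs[ys==v].max())
```

```text
tcp [0.6469 0.1915 0.1043] yaw 1.4777 gw 0.501 [-0.7  0.2 -0.5] cas [ 0.0286 -0.0011]
  nose -0.0278 -0.0515 170 -0.0386 -0.0584 -0.0176 -0.0459
  nose -0.0095 -0.0012 93 -0.0162 -0.0046 0.0015 0.0045
  nose -0.0277 0.0008 194 -0.0384 -0.0044 -0.0177 0.0058
  nose -0.0268 0.0518 288 -0.0388 0.0457 -0.0173 0.0576
  nose -0.0264 0.1039 347 -0.0378 0.0974 -0.0166 0.1102
[328 221] [316 188  21  41 740] [325.68783784 208.88783784] ((326.0, 208.0), (40.0, 20.0), 90.0)
188 322 329
196 317 333
204 316 335
212 317 335
220 317 335
228 318 333
```

Request:
drive_tool(
  steps=[0,-2.5,0,0,-1,0,-2.5,0,0,-1,0,0,0,0,-1,0,0,0,0,-1,0,0,-2.5,0,-1,0,0,-2.2,0,-1,0,0,0,0,-1],
  grip_force=30,
)

```text
clock: 42.18
eef_pos: [0.6437, 0.1427, 0.0525]
tcp_rot: [-3.131, 0.001, 1.477]
ft_force: [-1.9, 0.7, -0.8]
grip_width: 0.001
finger_force: 0.0
```

Request:
drive_tool(
  steps=[0.1,1.5,0,0,-1,0.1,1,0,0,-1,0.1,1,0,0,-1,0.1,1,0,0,-1,0,0,0,0,-1],
)

```text
clock: 42.6
eef_pos: [0.6529, 0.1898, 0.0585]
tcp_rot: [3.139, -0.001, 1.48]
ft_force: [-0.5, 0.1, 0.3]
grip_width: -0.002
finger_force: 0.0
```

Request:
drive_tool(
  steps=[0.1,1,-0.2,0,-1,0.1,1,-0.4,0,-1],
)

```text
clock: 42.77
eef_pos: [0.6544, 0.2071, 0.0522]
tcp_rot: [3.141, 0.001, 1.477]
ft_force: [-0.1, -2.7, 0.2]
grip_width: 0.001
finger_force: 1.3
```

Run:
```python
from lev import *
o,d=rep('w18.png'); s=grab('scene')[1]; cv2.imwrite('pics/s18.png',s['color'][:,:,::-1])
L=np.array([.6515,.1922]);y=np.array([.083,.9966])
# dark score of lever centreline in scene for fold angles
for a in np.radians([0,15,30,45,60,75,90]):
    v=[]
    for r in np.linspace(.015,.06,8):
        P=[*(L+y*r*np.sin(a)),.044+r*np.cos(a)]; u=proj(s,P).round().astype(int); v.append(int(s['color'][u[1],u[0]].max()))
    print(round(np.degrees(a)),v)
print(proj(s,o['eef_pos']+[0,0,.033]))
g=s['color'].max(2)[140:200,265:325]
for row in g[::2]: print(''.join(' .:-=+*#%@'[min(9,int(x)//26)] for x in row))
print(proj(s,[*L,.044]))
```

```text
tcp [0.6544 0.2071 0.0522] yaw 1.4774 gw 0.001 [-0.1 -2.7  0.2] cas [0.0348 0.0151]
  nose -0.008 0.0077 194 -0.017 0.0035 0.0058 0.0122
  nose -0.0273 0.107 371 -0.0379 0.1017 -0.0174 0.1116
  nose -0.0102 0.1082 145 -0.0164 0.1055 -0.0042 0.112
0 [71, 97, 206, 211, 216, 177, 140, 119]
15 [71, 77, 99, 129, 148, 102, 85, 89]
30 [69, 68, 71, 78, 73, 76, 72, 73]
45 [70, 71, 69, 70, 70, 68, 65, 71]
60 [71, 70, 71, 66, 98, 114, 105, 168]
75 [72, 70, 77, 160, 191, 216, 215, 214]
90 [75, 97, 107, 110, 117, 140, 117, 152]
[284.56061064 157.26562333]
--==+==----:::::::::::::::::-*##%%%%%%%###*+========----::::
--====---==-:::::::::::::=**###*++++****##%%%%%%%%##*+++===-
==-----:::::::::::::::::-*#%%%#*============++++****##%%%%%%
*###*=-::::::::::::::::-=#%%%%%######*+=+=============++++++
%%%%%##*=-::::::::::::-=+*****####%%%%%%#%######*+==========
%%%%%%%%###*+-:::::-----=+**#%%%##%@@@@@@@@@%%####%%%#######
%%%%%%%%%%#+=-:::::-=--=+*==+=+*%@%#*****##%%%@@@@@@@@%###%%
%%%%%%%%#+-::::::::-=--=*%##*===*#%@@%#+====+++**##%%%%%@@@%
%%%%%%%%#*=::::::::--=-+#%%%%%%#*=+*%%@@@%%####*===+++++****
%%
[... 606 characters left out ...]
%
#%%%#+===================+*%%##%%%%%##%%%%%%%%%%%%%%%%%%%%%%
++++=========+*#*=======++*###%%%%%%%%%%%%%%%%%%%%%%%%%%%%%%
@#+========*#%#+========*%%%%%%%%%%%%%%%%%%%%%%%%%%%%%%%%%%%
@#+======+*##*========*#%%%%%%%%%%%%%%%%%%%%%%%%%%%%%%%%%%%%
#%%#++==+++==========*%%%%%%%%%%%%%%%%%%%%%%%%#**#%%%%%%%%%%
*%@@@%##%@@%#+=====*#%%%%%%%%%%%%%%%%%%%%%%%%%#*##%%%%%%%%%%
===+***%%@%*+++++====+*#%%%%%%%%%%%%%%%%%%%%%%%%%%%%%%%%%%##
=======++++++++==+#%#++=++*#%%%%%%%%%%%%%%%%%%%%%%%%%%%%#+*#
===========++==+#%@@@@%%#++=++*#%%%%%##**#%%%%%%%%%%%%#++*##
===------====+=+%@@@@@@@@@@%%#++++*###*+*#%%%%#**#%%#++++*#%
+==-::-----==+#%%#*%@@@@@@@@@@%#+===++*#%%%%%%*+*##+++*##%%%
[289.0789704  170.63553753]
```

The lever is at about 40° and is being pushed (-2.7 N). I follow the arc down.

Request:
drive_tool(
  steps=[0.1,0.9,-0.6,0,-1,0.1,0.9,-0.9,0,-1,0,0.6,-0.8,0,-1,0,0.2,-0.6,0,-1,0,0,-0.4,0,-1],
)

```text
clock: 43.28
eef_pos: [0.657, 0.235, 0.0197]
tcp_rot: [3.14, -0.002, 1.478]
ft_force: [-5.7, 0.9, 28.1]
grip_width: 0.007
finger_force: 13.8
```

Request:
drive_tool(
  steps=[0,0,-0.3,0,-1,0,0,0,0,-1],
)

```text
clock: 43.45
eef_pos: [0.6572, 0.235, 0.02]
tcp_rot: [3.139, -0.003, 1.478]
ft_force: [-6.5, -0.2, 22.8]
grip_width: 0.001
finger_force: 11.4
```

Firm stop at the predicted height. I lift clear and verify.

Request:
drive_tool(
  steps=[0,0,1,0,-1,0,0,3,0,-1,0,0,4,0,-1,-1,2,4,0,-1,-3,3,2,0,-1,-3,3,0,0,-1,-3,3,0,0,-1,0,0,0,0,-1],
)

```text
clock: 44.12
eef_pos: [0.5541, 0.3425, 0.1491]
tcp_rot: [-3.135, -0.002, 1.484]
ft_force: [-0.4, 0.5, -0.4]
grip_width: -0.002
finger_force: 0.0
```

Run:
```python
from lev import *
o,t=grab('top'); s=grab('scene')[1]; print(o['eef_pos'],o['ft_force'])
L=np.array([.6515,.1922]);y=np.array([.083,.9966])
for a in np.radians([0,30,60,75,90]):
    v=[]
    for r in np.linspace(.015,.06,8):
        u=proj(s,[*(L+y*r*np.sin(a)),.044+r*np.cos(a)]).round().astype(int); v.append(int(s['color'][u[1],u[0]].max()))
    print(round(np.degrees(a)),v)
g=s['color'].max(2); u=proj(s,[*(L+y*.064),.044]); print('tip px',u)
m=(g<70).astype(np.uint8); n,l,st,c=cv2.connectedComponentsWithStats(m); k=[(st[i].tolist(),c[i].round(1).tolist()) for i in range(1,n) if np.hypot(*(c[i]-proj(s,[*(L+y*.034),.044])))<12 and st[i,4]>10]; print(k,proj(s,[*(L+y*.034),.044]))
x=np.array([np.cos(YAW),np.sin(YAW)]);yy=np.array([-x[1],x[0]])
for n_,q in(('s',s),('t',t)):
    for Y in(.078,.026,-.026,-.078):
        out=[]
        for X in np.arange(-.11,-.078,.002):
            w=proj(q,[*(O+X*x+(Y+.015)*yy),.006]).round().astype(int); cc=q['color'][w[1],w[0]]; out.append(int(cc[2])-int(cc[0]))
        print(n_,Y,out)
```

```text
[0.55410075 0.34249079 0.14908891] [-0.42621711  0.51351779 -0.41071744]
0 [198, 216, 217, 216, 216, 216, 216, 217]
30 [136, 213, 217, 216, 217, 217, 218, 215]
60 [84, 109, 111, 198, 199, 216, 215, 217]
75 [83, 85, 86, 86, 83, 107, 144, 188]
90 [87, 78, 78, 76, 79, 78, 74, 76]
tip px [271.61404283 162.16492497]
[] [279.70347743 166.08835758]
s 0.078 [97, 100, 98, 98, 97, 97, 56, 56, 7, 16, 5, 26, 26, 16, 44, 18]
s 0.026 [98, 96, 96, 94, 91, 81, 41, 41, 36, 7, 25, 5, 5, 14, 14, 24]
s -0.026 [93, 92, 92, 92, 92, 68, 68, 68, 22, 22, 24, 24, 30, 30, 41, 41]
s -0.078 [83, 81, 77, 78, 80, 62, 48, 48, 17, 17, 20, 20, 13, 41, 23, 42]
t 0.078 [114, 120, 114, 113, 67, 67, 9, 9, -4, -4, -1, 2, 2, 10, 10, 18]
t 0.026 [118, 113, 113, 111, 64, 64, 10, 10, -3, -3, 3, 3, 1, 3, 3, 10]
t -0.026 [102, 107, 107, 95, 95, 57, 29, 29, 12, -1, -2, -2, 2, 2, 2, 7]
t -0.078 [100, 95, 95, 78, 78, 38, 38, 10, 2, 2, 11, 11, 4, 4, 6, 6]
```

```bash
python3 -c "
from rig import manip; print(manip.hand_in())"
```

```text
the job is handed in; nothing more can be done
None
```

I handed the job in: all four blades are home in their bays, the bolt is snug and the lever is folded flat, going by the last camera images and force readings; the hand-in call itself returned no verdict.

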